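# Put the pigment jars, bottles and tin away

## Task

Clear the pigment bench: stand the two loose jars in the tray that already holds a jar and the two loose amber bottles in the tray that already holds a bottle, one upright in each free bay, and slide the flat tin under the low shelf board until no more than about a finger's breadth of it shows. Set the glass down rather than dropping it, knock none of it over, and leave the jar and the bottle already in the trays where they stand.

Things in the scene. Friction and masses are not known exactly. Their poses are not given: they have to be found in the camera images.
- jar_a: Pigment jar: round clear-glass jar with blue contents, brown paper label and white screw lid. Body 52 mm diameter and straight-sided from the base up to 52 mm, lid 49 mm diameter, 70 mm tall in all, about 220 g. Origin: centre of the underside, z up. Stands loose on the bench.
- jar_b: The second loose pigment jar, exactly like jar_a.
- bottle_a: Medium bottle: slim round amber-glass bottle with pale label and glass stopper. Body 42 mm diameter and straight-sided from the base up to 50 mm, then a narrow neck 20 mm across with a 21-25 mm stopper, 82 mm tall in all, about 160 g. Origin: centre of the underside, z up. Stands loose on the bench.
- bottle_b: The second loose bottle, exactly like bottle_a.
- tin: Flat round steel tin with a lid, 60 mm diameter (the lower half 58 mm), 26 mm tall, about 140 g. Origin: centre of the underside, z up. Lies flat and loose on the bench.
- jar_tray: Fixed wooden tray, 230 (x) x 80 (y) x 20 mm high, floor top 6 mm above the bench, walls and 2 dividers 5 mm: three bays in a row, 70 x 70 mm inside, centred at x = -75, 0, +75 mm. kept_jar stands in the middle bay; the end bays are free. Looks just like bottle_tray. Origin: centre of the underside at bench level; x along its length, away from the robot, z up.
- bottle_tray: Fixed wooden tray of the same make, sizes, bays, origin and axes as jar_tray. kept_bottle stands in the bay farthest from the robot (x = +75 mm); the other two bays are free.
- kept_jar: A jar exactly like jar_a that already stands loose in the jar tray; it is to be left where it stands.
- kept_bottle: A bottle exactly like bottle_a that already stands loose in the bottle tray; it is to be left where it stands.
- shelf: Fixed low wooden shelf: board 210 (y) x 160 (x) x 18 mm on two 12 mm side cheeks. Gap under it 36 mm high, 186 wide, open at the front, empty. Stock glass up to 136 mm above the bench stands on it from 90 mm behind the front edge. Origin: bench level below the middle of the board's front edge, which faces the robot; x points in under the board, z up.

How it is judged:
By the outcome, as a careful person would: the job done as asked, in the order asked, and still so for the second after the job is handed in, with the robot touching nothing.
It also fails if it takes over 128 s, if anything falls off the work surface, if the arm or the gripper's body presses on something with over 40 N, if the wrist force passes 120 N, or if a joint passes its speed limit or range.

## Robot

A 6-joint arm with a two-finger parallel gripper is mounted at the origin on the work surface. World frame = base frame: x ahead of the robot, y to its left, z up, the work surface at z = 0. Lengths are in mm, angles in rad, forces in N, time in s.
With the tool pointing down it reaches from about 375 to 900 mm from the base axis. Payload 3.1 kg.
Tool frame: the origin (TCP) lies midway between the tips of the shut fingers; the grasp point (between the pads) lies 19 mm behind it; x points along the fingers, y is the direction in which the jaws open and shut, and the axes are right-handed (so a half turn about x gives the same grasp; the last joint's range is limited). The gripper opens to 85 mm and grips with 20 to 120 N. Pads are 22 mm wide; open, the fingers measure 114 mm over their backs; the gripper's body (76 mm by 85 mm) begins 54 mm behind the grasp point. The pads swing forward as they close: fully open they stand 13 mm farther back than shut.
Start: joints at [-1.391, 0.527, 1.433, -0, 1.181, -0.178], TCP at [218.905, -585.386, 231.31] pointing down, gripper open.
Joint ranges: [-3.08, 3.08], [-0.75, 2.2], [0.22, 2.44], [-1.43, 4.57], [0, 2.65], [-2.85, 2.85]. Speed limits (rad/s): [2.79, 2.79, 3.14, 3.14, 3.14, 3.14].

## Interface

Orientations are given as a unit quaternion [w, x, y, z].
In Python, from workcell import read_state, grab_frame, camera_params, hand_in gives the robot as it stands. The module is installed in compiled form; this text tells all that it offers.
- The arm moves only by the tool drive_tool, never from a script. Its argument "moves" is text: rows parted by semicolons, each of 7 numbers parted by spaces: the turn, a rotation vector about the tool's x, y, z in rad, then the shift along the tool's x, y, z in m, then the opening, from 0 (shut) to 1 (fully open). A call has 1 to 5 rows; each row shifts and turns the pose as measured when the row begins, along the tool's axes as they then stand; what a row does not reach is not made up. A row lasts 1/8 s, in which the tool goes at most 62.5 mm and 10.7 degrees, less where a joint would pass 70% of its speed; a pose out of reach is approached as far as the arm can. A call with a gripper value outside its range is refused whole. The fingers move at their own pace and stop on an object; the grip force is fixed at half the most. Time passes only in rows, so rows that do not move let the fingers close. It gives the time, the measured TCP pose, the force and the opening at its end, in the units of the state.
- read_state(): the state, without advancing time (a new reading comes with each control period).
- grab_frame(name): name is "scene" or "side" or "wrist"; returns the picture (480x640x3 uint8, red, green, blue); there is no depth.
- camera_params(name): a dict with "intrinsics" (3x3 intrinsics, pixels), "pose" (4x4, takes a point from camera to world coordinates); the wrist camera has in their place "T_tool_cam" (4x4, takes a point from camera to tool coordinates, whose origin is the TCP and whose axes are the tool frame's). Camera axes: x right, y down, z forward; pixel columns grow to the right and rows downward; lengths in mm; the calibration is good to about 2 mm. A picture is of the moment at which its call begins: read the wrist's pose just before it. camera_params takes no time and is no camera call.
- hand_in(): hands the job in, once; it reports no verdict.
The state is a dict: "t": time; "joint_positions": joint angles; "joint_velocities": joint speeds; "joint_torque": joint torques, N m; "tcp_pos": TCP position; "ee_rot": TCP orientation; "contact_force": force on the tool from outside, world axes, zero at the start; "ft_torque": the same for the moment, N m; "grip_width": opening from 0.0 (shut) to 1.0 (fully open).
Only numpy, scipy, OpenCV 4.12 (cv2) and the standard library are available. Lean on these libraries where they do the work, as an engineer would, in place of code of your own. Each camera call takes 0.05 s, during which the arm holds its last target.

## Working session

There is one attempt and no reset: what is moved stays moved. The work goes in short steps, Python scripts to look and compute and a tool call to move; the robot and the scene stay as the last step left them, time stands still between calls to the robot, and variables do not carry over. Pictures are saved under pics/ and viewed, and the job is handed in when it is done.

Besides the shell and the picture viewer there is one more tool, called by a JSON object that holds its "op" and its "data". drive_tool: Moves the arm, as the interface text tells. Its arguments: {"type":"object","properties":{"moves":{"type":"string"}},"required":["moves"]}

```bash
mkdir -p pics
python3 - <<'E'
from workcell import *
import cv2,numpy as np
np.set_printoptions(precision=4,suppress=True)
print(read_state())
for n in ["scene","side","wrist"]:
    print(n,camera_params(n))
    cv2.imwrite(f"pics/{n}0.png",cv2.cvtColor(grab_frame(n),cv2.COLOR_RGB2BGR))
E
```

```text
{'t': 0.0, 'joint_positions': array([-1.3915,  0.5285,  1.4339, -0.    ,  1.1814, -0.1785]), 'joint_velocities': array([ 0.0019, -0.0016, -0.0002,  0.0005,  0.0002,  0.0009]), 'joint_torque': array([  0.0004, -44.2349, -17.8027,  -0.0001,   0.0086,  -0.    ]), 'tcp_pos': array([ 218.7557, -584.6813,  230.3167]), 'ee_rot': array([-0.125 , -0.6958, -0.1266,  0.6958]), 'contact_force': array([0.4469, 0.6802, 0.2578]), 'ft_torque': array([-0.0304,  0.0296,  0.0012]), 'grip_width': 0.9977294753534232}
scene {'intrinsics': array([[510.1253,   0.    , 322.3239],
       [  0.    , 510.1253, 241.3242],
       [  0.    ,   0.    ,   1.    ]]), 'pose': array([[  -0.2658,    0.7575,   -0.5963, 1212.0643],
       [   0.964 ,    0.2039,   -0.1707,  185.2316],
       [  -0.0077,   -0.6202,   -0.7844,  911.5306],
       [   0.    ,    0.    ,    0.    ,    1.    ]])}
side {'intrinsics': array([[504.1064,   0.    , 316.9155],
       [  0.    , 504.1064, 238.2134],
       [  0.    ,   0.    ,   1.    ]]), 'pose': array([[ -0.9802,  -0.116 ,   0.1603, 377.2306],
       [ -0.1978,   0.5554,  -0.8077, 807.7708],
       [  0.0046,  -0.8235,  -0.5673, 626.1629],
       [  0.    ,   0.    ,   0.    ,   1.    ]])}
wrist {'intrinsics': array([[432.0942,   0.    , 326.0252],
       [  0.    , 432.0942, 237.6178],
       [  0.    ,   0.    ,   1.    ]]), 'T_tool_cam': array([[   0.0002,   -0.2921,    0.9564, -141.3161],
       [   1.    ,    0.0005,   -0.    ,    0.3909],
       [  -0.0005,    0.9564,    0.2921,  -73.9223],
       [   0.    ,    0.    ,    0.    ,    1.    ]])}
```

View pics/scene0.png

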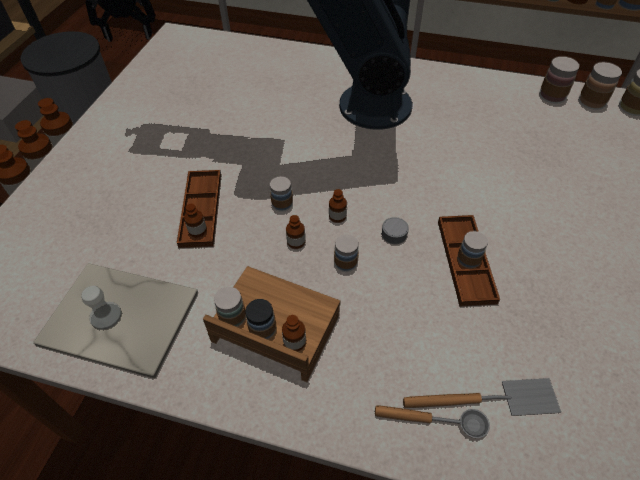

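View pics/side0.png

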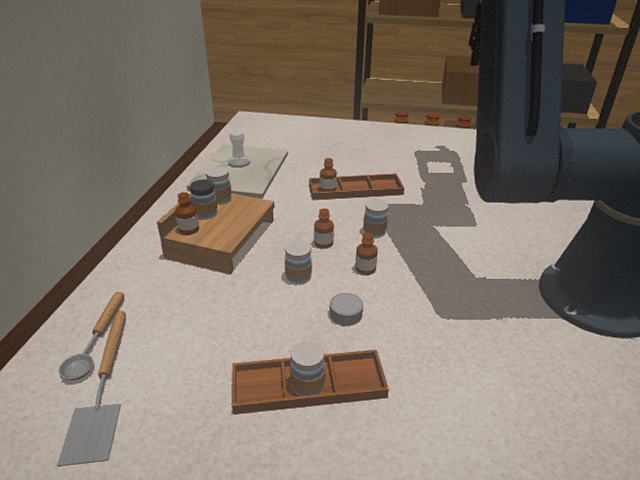

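View pics/wrist0.png

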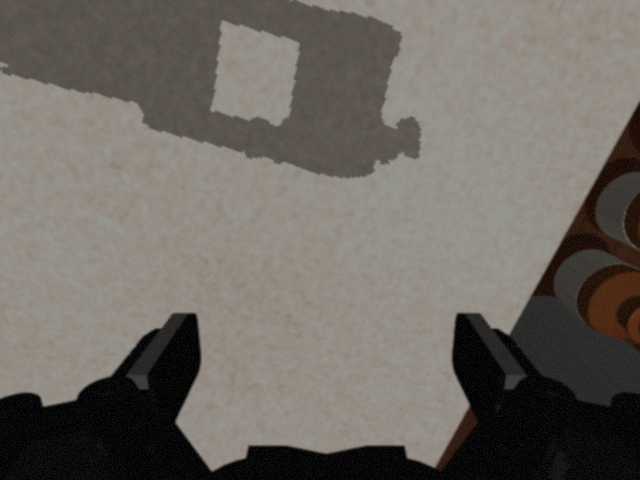

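The scene view shows loose jars at about (280,192) and (346,252), loose bottles at (338,207) and (295,233), the tin at (395,230), the trays left and right, and the shelf at (275,315). Next I'll measure them.

```bash
cat > h.py <<'E'
from workcell import *
import cv2,numpy as np
np.set_printoptions(precision=1,suppress=True)
def ray(n,uv):
    p=camera_params(n);K=p["intrinsics"];T=p["pose"]
    d=T[:3,:3]@np.linalg.solve(K,np.array([uv[0],uv[1],1.]));return T[:3,3],d
def cast(n,uv,z):
    o,d=ray(n,uv);return o+d*(z-o[2])/d[2]
def proj(n,P):
    p=camera_params(n);T=p["pose"];c=T[:3,:3].T@(np.array(P,float)-T[:3,3]);q=p["intrinsics"]@c;return q[:2]/q[2]
def tri(obs):
    A=np.zeros((3,3));b=np.zeros(3)
    for n,uv in obs:
        o,d=ray(n,uv);d=d/np.linalg.norm(d);M=np.eye(3)-np.outer(d,d);A+=M;b+=M@o
    return np.linalg.solve(A,b)
E
python3 - <<'E'
from h import *
for n,box in [("scene",(160,140,350,240)),("side",(150,130,300,300))]:
    im=cv2.imread(f"pics/{n}0.png");hsv=cv2.cvtColor(im,cv2.COLOR_BGR2HSV)
    x,y,w,h=box
    s=2
    c=cv2.resize(im[y:y+h,x:x+w],None,fx=s,fy=s,interpolation=cv2.INTER_CUBIC)
    cv2.imwrite(f"pics/{n}_crop.png",c)
    # amber
    H,S,V=cv2.split(hsv)
    for nm,m in [("amber",((H<14)&(S>150)&(V>40))),("blue",((H>95)&(H<125)&(S>50)&(V>60)))]:
        m=m.astype(np.uint8)
        k,l,st,ce=cv2.connectedComponentsWithStats(m)
        for i in range(1,k):
            if st[i,4]>40:print(n,nm,st[i],ce[i])
E
```

```text
scene amber [  56    7   92   74 1564] [107.7  39.5]
scene amber [155  11  67  18 462] [189.   19.3]
scene amber [230  22 102  23 777] [279.6  32.4]
scene amber [ 416   48  133   28 1186] [481.3  61.1]
scene amber [  6  64  26  16 192] [19.2 72.7]
scene amber [576  70  14  12 109] [581.8  75.2]
scene amber [617  76   8  11  47] [620.4  81.1]
scene amber [ 38  98  20  16 236] [ 47.  105.8]
scene amber [ 40 112  30  18 313] [ 54.8 121.4]
scene amber [ 15 120  34  33 624] [ 30.  137.4]
scene amber [  0 144  13  19 164] [  4.5 153.4]
scene amber [  0 156  27  23 343] [ 13.2 168.4]
scene amber [ 177  170   43   73 1776] [199.8 205.6]
scene amber [329 189  17  20 211] [337.3 199.9]
scene amber [286 215  18  21 239] [294.4 226.1]
scene amber [ 439  216   60   86 2016] [466.7 263.6]
scene amber [282 314  23  26 412] [292.9 327.3]
scene amber [ 34 381  51  35 580] [ 62.9 397.2]
scene amber [  0 391  11  23  94] [  3.4 400.9]
scene amber [   0  403   36   61 1071] [ 13.8 429.1]
scene amber [  11  421   49   59 1114] [ 36.1 453.1]
side amber [396 111  12   4  41] [401.2 112.6]
side amber [427 113  12   5  43] [432.5 114.8]
side amber [456 115  15  13 120] [463.7 121.3]
side amber [394 116  14   7  61] [400.9 119. ]
side amber [425 119  14   6  63] [431.7 121.4]
side amber [178 193  12  10  97] [183.4 197.7]
side amber [175 204  21  10 135] [185.5 209.2]
side blue [ 560  127   80   35 1211] [596.4 141.7]
```

View pics/scene_crop.png

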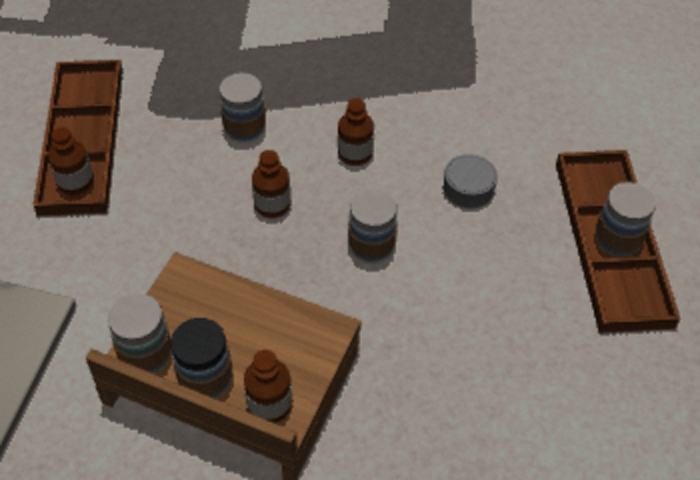

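View pics/side_crop.png

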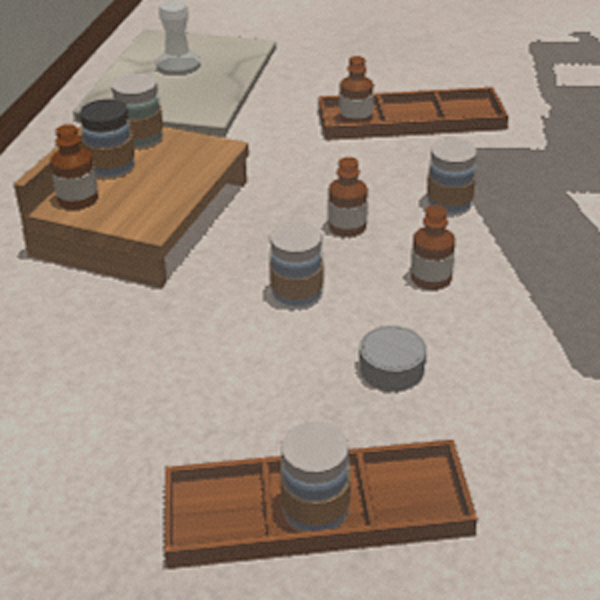

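Run:
```python
from h import *
S=lambda u,v:(u/2+160,v/2+140)
D=lambda u,v:(u/2+150,v/2+130)
for nm,z,s,d in [("jar1",70,(242,88),(453,151)),("jar2",70,(374,208),(297,238)),("kept",76,(630,199),(315,446)),
 ("b1",82,(355,101),(435,209)),("b2",82,(268,155),(347,162)),("keptb",88,(62,132),(356,60)),("tin",26,(470,174),(393,346))]:
    print(nm,tri([("scene",S(*s)),("side",D(*d))]),cast("scene",S(*s),z),cast("side",D(*d),z))
for nm,z,s,d in [("JT right-far",20,(678,320),(164,550)),("JT robot-left",20,(557,154),(454,442)),("JT farinner",20,(602,323),(166,468)),("JT robot+y",20,(628,152),(475,518)),
("BT far-",20,(36,208),(320,98)),("BT near-",20,(57,62),(500,90)),("BT near+",20,(121,62),(507,125)),("BT far+",20,(107,208),(324,135)),
("SH front -y",54,(178,254),(247,145)),("SH front +y",54,(359,320),(165,250)),]:
    print(nm,tri([("scene",S(*s)),("side",D(*d))]),cast("scene",S(*s),z),cast("side",D(*d),z))
```

```text
jar1 [ 433.4 -135.2   68.4] [ 434.3 -134.9   70. ] [ 433.5 -131.7   70. ]
jar2 [562.6  53.2  66.1] [565.7  53.9  70. ] [561.3  58.2  70. ]
kept [488.1 310.9  73.6] [489.3 310.   76. ] [488.2 314.   76. ]
b1 [436.8   0.9  84.2] [432.  -1.  82.] [438.2   0.8  82. ]
b2 [536.4 -70.1  81.9] [534.2 -71.6  82. ] [537.3 -66.8  82. ]
keptb [ 568.4 -294.9   88.5] [ 565.7 -296.9   88. ] [ 569.2 -292.2   88. ]
tin [455.7 140.1  25.4] [456.3 140.2  26. ] [455.6 140.7  26. ]
JT right-far [585.3 379.7  16.9] [587.6 379.1  20. ] [584.2 381.8  20. ]
JT robot-left [391.2 231.9  14.9] [395.4 231.4  20. ] [391.4 237.1  20. ]
JT farinner [609.2 305.8  16.3] [611.3 305.   20. ] [608.  309.3  20. ]
JT robot+y [369.3 309.5  19.4] [371.1 310.1  20. ] [368.6 308.8  20. ]
BT far- [ 620.8 -320.4   15.1] [ 625.1 -316.8   20. ] [ 618.5 -313.    20. ]
BT near- [ 395.3 -399.3   10.7] [ 404.8 -392.6   20. ] [ 394.6 -382.7   20. ]
BT near+ [ 378.3 -318.     9. ] [ 384.  -314.9   20. ] [ 380.3 -291.6   20. ]
BT far+ [ 597.9 -244.9    7.9] [ 604.5 -240.4   20. ] [ 594.1 -221.7   20. ]
SH front -y [ 662.8 -130.4   50.7] [ 664.6 -129.5   54. ] [ 661.3 -124.5   54. ]
SH front +y [689.1  69.9  46. ] [693.   70.3  54. ] [685.2  81.4  54. ]
```

```bash
cat >> h.py <<'E'
from scipy.spatial.transform import Rotation as R
def pose():
    s=read_state();q=s["ee_rot"];return s,R.from_quat(q,scalar_first=True),s["tcp_pos"]
def target(yaw_deg):  # tool x down, tool y at world angle yaw
    a=np.radians(yaw_deg);x=np.array([0,0,-1.]);y=np.array([np.cos(a),np.sin(a),0]);return R.from_matrix(np.c_[x,y,np.cross(x,y)])
def go(P,yaw):
    s,r,p=pose();d=r.inv().apply(np.array(P)-p);rv=(r.inv()*target(yaw)).as_rotvec()
    print("t",round(s["t"],2),"tcp",p,"F",s["contact_force"],"w",round(s["grip_width"],3))
    print("ytool",np.degrees(np.arctan2(*r.apply([0,1,0])[1::-1])),"rot",np.round(rv,3),"shift mm",d)
E
python3 - <<'E'
from h import *
s,r,p=pose();print(r.as_matrix());print(s["joint_positions"])
go((433.4,-134,150),-71)
E
```

```text
[[-0.   0.4 -0.9]
 [ 0.  -0.9 -0.4]
 [-1.  -0.  -0. ]]
[-1.4  0.5  1.4 -0.   1.2 -0.2]
t 0.15 tcp [ 218.8 -584.9  230.6] F [-0.2 -0.  -0.4] w 1.003
ytool -69.50356401308562 rot [ 0. -0.  0.] shift mm [  81.2 -347.  -358.9]
```

{"op": "drive_tool", "data": {"moves": "0 0 0 0 -0.043 -0.045 1;0 0 0 0 -0.043 -0.045 1;0 0 0 0 -0.043 -0.045 1;0 0 0 0 -0.043 -0.045 1;0 0 0 0 -0.043 -0.045 1"}}

```text
t: 0.78
tcp_pos: [354.6, -305.9, 228.9]
ee_rot: [0.123, 0.697, 0.122, -0.696]
contact_force: [1.1, -0.4, 0.7]
grip_width: 0.998
```

```bash
python3 -c "
from h import *
go((433.4,-134,150),-71)"
```

```text
t 0.78 tcp [ 354.6 -305.9  228.9] F [ 1.1 -0.4  0.7] w 0.998
ytool -70.02440377409144 rot [ 0. -0. -0.] shift mm [  78.9 -134.7 -132.7]
```

{"op": "drive_tool", "data": {"moves": "0 0 0 0.02 -0.042 -0.042 1;0 0 0 0.02 -0.042 -0.042 1;0 0 0 0.02 -0.042 -0.042 1;0 0 0 0.02 -0.010 -0.008 1;0 0 0 0 0 0 1"}}

```text
t: 1.4
tcp_pos: [435.4, -128.0, 149.0]
ee_rot: [0.126, 0.697, 0.124, -0.695]
contact_force: [-0.5, 0.7, 0.2]
grip_width: 0.999
```

```bash
cat >> h.py <<'E'
def wcast(uv,z):
    s,r,p=pose();c=camera_params("wrist");T=c["T_tool_cam"]
    d=r.apply(T[:3,:3]@np.linalg.solve(c["intrinsics"],np.array([uv[0],uv[1],1.])));o=p+r.apply(T[:3,3])
    return o+d*(z-o[2])/d[2]
def wpic(f):
    im=cv2.cvtColor(grab_frame("wrist"),cv2.COLOR_RGB2BGR);cv2.imwrite(f"pics/{f}.png",im);return im
E
python3 -c "
from h import *
go((433.4,-134,150),-71)
wpic('w1')"
```

```text
t 1.4 tcp [ 435.4 -128.   149. ] F [-0.5  0.7  0.2] w 0.999
ytool -69.66160974520591 rot [ 0. -0. -0.] shift mm [-1.   4.9  3.9]
```

View pics/w1.png

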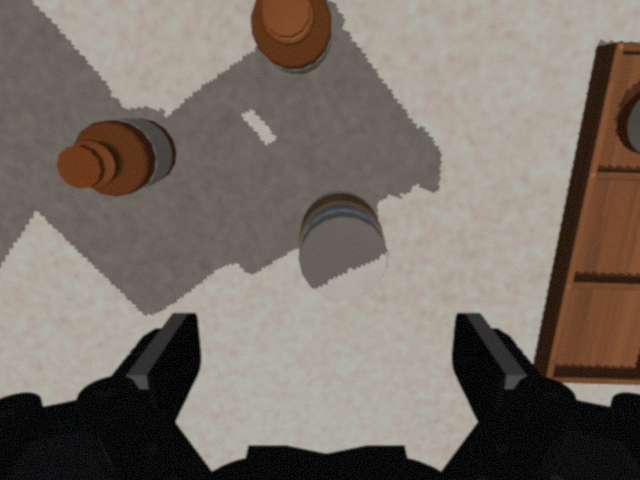

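The wrist view shows jar_a's lid centred at about (343,253). The stoppers are at (80,167) and (288,14), and the bottle tray is at the right.

```bash
python3 -c "
from h import *
print(wcast((343,253),70),wcast((80,167),82),wcast((288,14),82))
print('BT',[wcast(u,20) for u in [(545,377),(600,46)]], 'dividers', [wcast(u,20) for u in [(575,276),(596,170)]])
j=wcast((343,253),70)
go((j[0],j[1],15),-71)"
```

```text
[ 437.3 -138.9   70. ] [438.1  -2.7  82. ] [535.8 -75.   82. ]
BT [array([ 383.9, -319.3,   20. ]), array([ 592. , -241.6,   20. ])] dividers [array([ 461. , -300.1,   20. ]), array([ 528.4, -276.5,   20. ])]
t 1.45 tcp [ 435.8 -128.9  149.7] F [-0.1  0.1  0.4] w 1.001
ytool -69.73084671686098 rot [ 0. -0. -0.] shift mm [134.8   9.3   2.5]
```

{"op": "drive_tool", "data": {"moves": "0 0 0 0.04 0.007 0.003 1;0 0 0 0.045 0 0 1;0 0 0 0.045 0 0 1;0 0 0 0.005 0 0 1;0 0 0 0 0 0 0"}}

```text
t: 2.08
tcp_pos: [442.2, -146.9, 16.8]
ee_rot: [0.127, 0.702, 0.116, -0.691]
contact_force: [-1.9, 0.5, 0.6]
grip_width: 0.815
```

{"op": "drive_tool", "data": {"moves": "0 0 0 0 0 0 0;0 0 0 0 0 0 0;0 0 0 0 0 0 0;0 0 0 0 0 0 0"}}

```text
t: 2.58
tcp_pos: [444.3, -148.5, 21.4]
ee_rot: [0.129, 0.704, 0.114, -0.689]
contact_force: [-0.1, -0.0, -3.1]
grip_width: 0.591
```

```bash
python3 -c "
from h import *
go((419,283,150),-71)
wpic('w2')"
```

```text
t 2.58 tcp [ 444.3 -148.5   21.4] F [-0.1 -0.  -3.1] w 0.591
ytool -70.17991541741576 rot [ 0. -0. -0.] shift mm [-136.7 -411.1 -125.1]
```

View pics/w2.png

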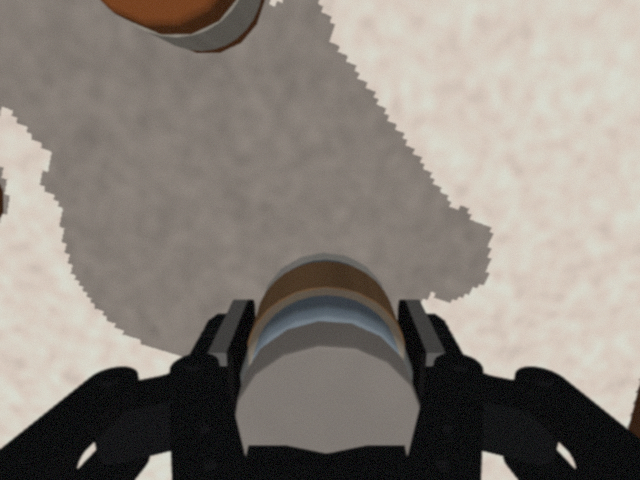

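```bash
cat >> h.py <<'E'
def tilt():
    s,r,p=pose();print("toolx",np.round(r.apply([1,0,0]),3))
E
python3 -c "
from h import *
tilt();go((419,283,150),-71);s=read_state();print(s['joint_velocities'],s['joint_torque'],s['contact_force'])"
python3 - <<'E'
import sys;sys.path.insert(0,'.')
from h import *
import os;os.chdir('.')
cv2.imwrite('pics/s2.png',cv2.cvtColor(grab_frame('side'),cv2.COLOR_RGB2BGR)[150:350,280:520].repeat(3,0).repeat(3,1))
E
```

```text
toolx [ 0. -0. -1.]
t 2.62 tcp [ 444.3 -148.5   21.4] F [ 0.2 -0.3 -2.9] w 0.595
ytool -70.17887706129508 rot [ 0. -0. -0.] shift mm [-136.8 -411.1 -125.1]
[ 0.  0.  0.  0.  0. -0.] [  0.  -38.9  -3.7  -0.   -0.1  -0. ] [ 0.2 -0.3 -2.9]
```

View pics/s2.png

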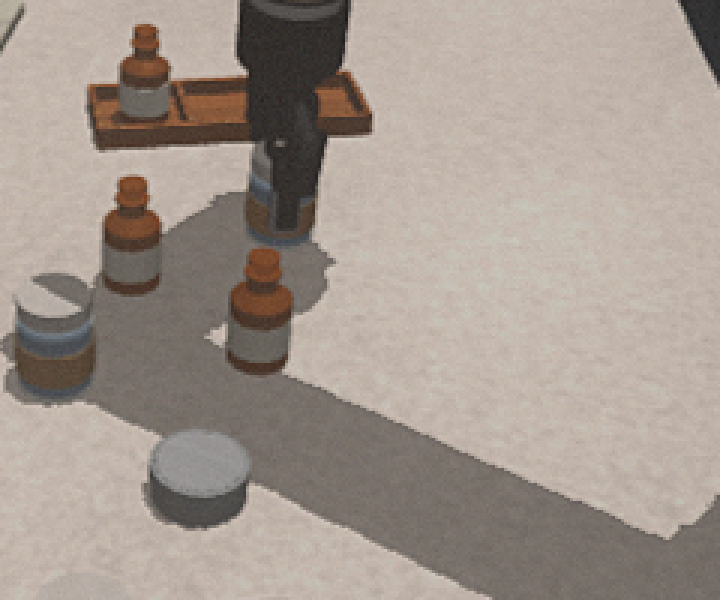

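```bash
python3 -c "
from h import *
s,r,p=pose()
e=wcast((330,320),74);print(r.inv().apply(e-p))
"
```

```text
[-52.3   1.3 -27. ]
```

{"op": "drive_tool", "data": {"moves": "0 0 0 -0.045 0 0 0;0 0 0 -0.045 -0.02 -0.005 0;0 0 0 -0.035 -0.04 -0.012 0;0 0 0 -0.01 -0.055 -0.016 0;0 0 0 0 -0.055 -0.016 0"}}

```text
t: 3.3
tcp_pos: [432.1, 30.9, 155.7]
ee_rot: [0.126, 0.706, 0.111, -0.688]
contact_force: [1.0, -0.1, -2.9]
grip_width: 0.594
```

{"op": "drive_tool", "data": {"moves": "0 0 0 0 -0.055 -0.016 0;0 0 0 0 -0.055 -0.016 0;0 0 0 0 -0.055 -0.016 0;0 0 0 0 -0.04 -0.016 0;0 0 0 0 -0.01 -0.003 0"}}

```text
t: 3.92
tcp_pos: [421.4, 265.8, 151.6]
ee_rot: [0.128, 0.706, 0.113, -0.688]
contact_force: [0.4, -0.4, -3.1]
grip_width: 0.589
```

```bash
python3 -c "
from h import *
go((418.5,283.5,150),-71)
wpic('w3')"
```

```text
t 3.92 tcp [421.4 265.8 151.6] F [ 0.4 -0.4 -3.1] w 0.589
ytool -70.42681389915292 rot [ 0. -0. -0.] shift mm [  1.2 -17.7  -3.2]
```

View pics/w3.png

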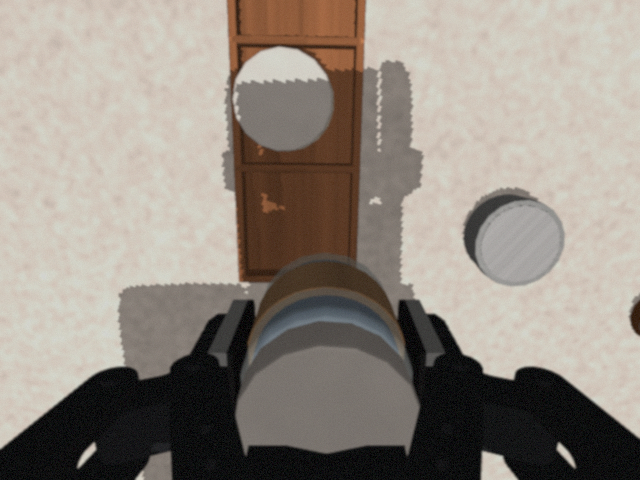

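The wrist view shows the jar tray with its near end at v≈277, the dividers at v≈167 and v≈41, and the kept lid at (283,99). The tin is at (519,241).

```bash
python3 -c "
from h import *
for n,u,z in [('nearL',(240,281),20),('nearR',(357,281),20),('d1L',(237,167),20),('d1R',(361,167),20),('d2L',(231,42),20),('d2R',(365,39),20),('kept',(283,99),76),('tin',(519,241),26)]: print(n,wcast(u,z))
"
```

```text
nearL [368.2 304.9  20. ]
nearR [394. 230.  20.]
d1L [441.  328.4  20. ]
d1R [466.9 254.8  20. ]
d2L [509.3 352.1  20. ]
d2R [537.3 279.1  20. ]
kept [488.8 309.5  76. ]
tin [456.8 140.9  26. ]
```

{"op": "drive_tool", "data": {"moves": "0 0 0 0.03 -0.016 0 0;0 0 0 0.04 0 0 0;0 0 0 0.035 0 0 0;0 0 0 0.008 0 0 0;0 0 0 0 0 0 0"}}

```text
t: 4.6
tcp_pos: [419.6, 275.0, 36.2]
ee_rot: [0.127, 0.706, 0.111, -0.688]
contact_force: [-0.1, 0.1, -2.6]
grip_width: 0.594
```

```bash
python3 -c "
from h import *
go((417.2,281.2,30),-71)"
```

```text
t 4.6 tcp [419.6 275.   36.2] F [-0.1  0.1 -2.6] w 0.594
ytool -70.65622100852353 rot [ 0. -0. -0.] shift mm [ 6.  -6.8  0.3]
```

{"op": "drive_tool", "data": {"moves": "0 0 0 0 -0.008 0 0;0 0 0 0.005 0 0 0;0 0 0 0.004 0 0 0"}}

```text
t: 4.97
tcp_pos: [419.2, 283.3, 29.7]
ee_rot: [0.126, 0.708, 0.111, -0.686]
contact_force: [0.1, 0.3, -2.0]
grip_width: 0.593
```

```bash
python3 -c "
from h import *
go((417.2,281.2,24),-71)"
```

```text
t 4.97 tcp [419.2 283.3  29.7] F [ 0.1  0.3 -2. ] w 0.593
ytool -70.68849349479605 rot [ 0. -0. -0.] shift mm [5.7 1.2 2.7]
```

{"op": "drive_tool", "data": {"moves": "0 0 0 0.003 0.001 0.002 0;0 0 0 0.003 0 0 0"}}

```text
t: 5.22
tcp_pos: [418.0, 281.7, 24.9]
ee_rot: [0.126, 0.708, 0.112, -0.686]
contact_force: [-3.2, -2.4, 33.2]
grip_width: 0.594
```

{"op": "drive_tool", "data": {"moves": "0 0 0 -0.002 0 0 0;0 0 0 0 0 0 0"}}

```text
t: 5.48
tcp_pos: [417.9, 281.6, 27.2]
ee_rot: [0.126, 0.708, 0.112, -0.685]
contact_force: [-0.4, 0.3, -2.4]
grip_width: 0.592
```

```bash
python3 -c "
from h import *
go((417.2,281.2,24),-71)
wpic('w4')
cv2.imwrite('pics/s4.png',cv2.cvtColor(grab_frame('side'),cv2.COLOR_RGB2BGR)[280:430,220:420].repeat(4,0).repeat(4,1))"
```

```text
t 5.47 tcp [417.9 281.6  27.2] F [-0.4  0.3 -2.4] w 0.592
ytool -70.66092772630995 rot [ 0. -0. -0.] shift mm [3.2 0.1 0.9]
```

View pics/s4.png

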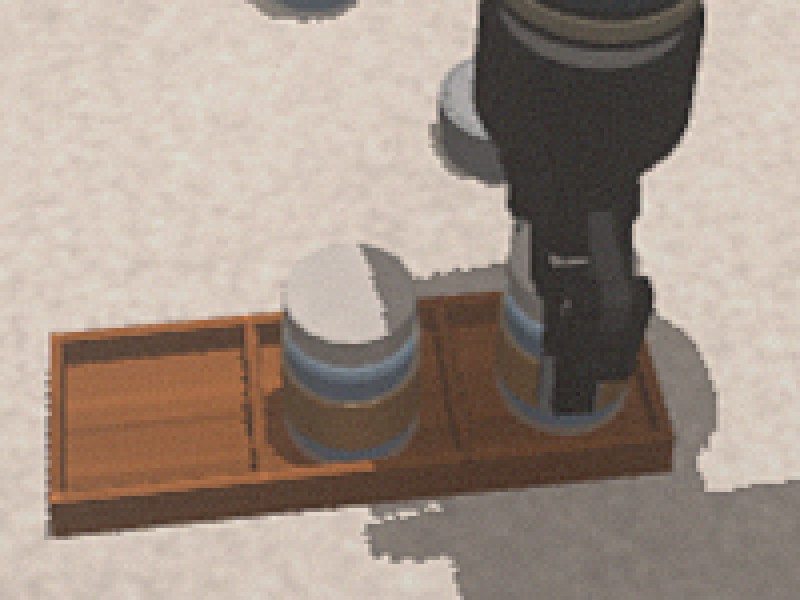

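{"op": "drive_tool", "data": {"moves": "0 0 0 0.0015 0 0 0;0 0 0 0 0 0 0.8;0 0 0 0 0 0 0.9;0 0 0 0 0 0 1"}}

```text
t: 6.08
tcp_pos: [418.2, 281.6, 25.2]
ee_rot: [0.126, 0.708, 0.111, -0.686]
contact_force: [-0.2, -0.2, -0.0]
grip_width: 1.007
```

```bash
python3 -c "
from h import *
go((561,52,150),-71)"
```

```text
t 6.08 tcp [418.2 281.6  25.2] F [-0.2 -0.2 -0. ] w 1.007
ytool -70.66183057934234 rot [ 0. -0. -0.] shift mm [-116.2  267.1  -62. ]
```

{"op": "drive_tool", "data": {"moves": "0 0 0 -0.045 0 0 1;0 0 0 -0.045 0 0 1;0 0 0 -0.03 0.04 -0.009 1;0 0 0 0 0.058 -0.014 1;0 0 0 0 0.058 -0.014 1"}}

```text
t: 6.7
tcp_pos: [500.9, 148.8, 153.9]
ee_rot: [0.13, 0.708, 0.114, -0.685]
contact_force: [0.3, 0.3, 0.7]
grip_width: 0.998
```

{"op": "drive_tool", "data": {"moves": "0 0 0 0 0.058 -0.014 1;0 0 0 0 0.045 -0.014 1;0 0 0 0 0.01 0 1;0 0 0 0 0 0 1"}}

```text
t: 7.2
tcp_pos: [569.3, 45.3, 158.9]
ee_rot: [0.128, 0.709, 0.112, -0.684]
contact_force: [-0.2, 0.9, -0.2]
grip_width: 1.002
```

```bash
python3 -c "
from h import *
go((561,52,15),-71)
wpic('w5')"
```

```text
t 7.2 tcp [569.3  45.3 158.9] F [-0.2  0.9 -0.2] w 1.002
ytool -70.49034334496318 rot [ 0. -0. -0.] shift mm [143.4 -13.2  10.1]
```

View pics/w5.png

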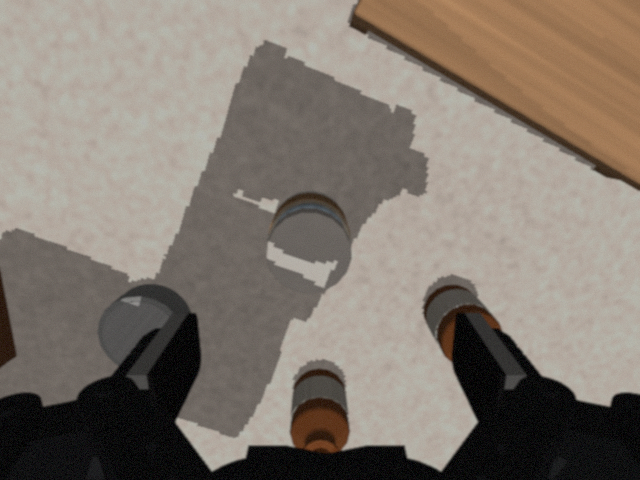

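The lid of jar_b is centred at about (310,246). The shelf's front edge runs from (355,18) to (600,165).

```bash
python3 -c "
from h import *
j=wcast((310,246),70);print(j, [wcast(u,54) for u in [(358,8),(372,22),(600,160),(356,16)]])
go((j[0],j[1]+1,15),-71)"
```

```text
[568.6  52.   70. ] [array([694.7,  69.2,  54. ]), array([691. ,  59.9,  54. ]), array([668.1, -90.9,  54. ]), array([690.8,  68.8,  54. ])]
t 7.25 tcp [569.2  45.8 159. ] F [ 0.8 -0.1  0.3] w 1.003
ytool -70.43139237754959 rot [ 0. -0. -0.] shift mm [143.7 -11.1   2.7]
```

{"op": "drive_tool", "data": {"moves": "0 0 0 0.03 -0.012 0.004 1;0 0 0 0.045 0 0 1;0 0 0 0.045 0 0 1;0 0 0 0.02 0 0 1;0 0 0 0 0 0 1"}}

```text
t: 7.88
tcp_pos: [562.0, 62.5, 16.4]
ee_rot: [0.131, 0.708, 0.117, -0.684]
contact_force: [-0.4, -0.2, -0.1]
grip_width: 1.001
```

```bash
python3 -c "
from h import *
go((566,53,15),-71)"
```

```text
t 7.88 tcp [562.   62.5  16.4] F [-0.4 -0.2 -0.1] w 1.001
ytool -69.8321463283512 rot [ 0. -0. -0.] shift mm [ 1.7 10.2 -0.5]
```

{"op": "drive_tool", "data": {"moves": "0 0 0 0.001 0.008 0 1;0 0 0 0 0 0 0;0 0 0 0 0 0 0;0 0 0 0 0 0 0;0 0 0 0 0 0 0"}}

```text
t: 8.5
tcp_pos: [566.2, 55.6, 19.5]
ee_rot: [0.132, 0.71, 0.117, -0.682]
contact_force: [-0.2, 0.0, -2.6]
grip_width: 0.595
```

```bash
python3 -c "
from h import *
go((560,330,150),-71)
im=wpic('w6')"
```

```text
t 8.5 tcp [566.2  55.6  19.5] F [-0.2  0.  -2.6] w 0.595
ytool -69.72030894797231 rot [ 0. -0. -0.] shift mm [-134.7 -255.7  -94. ]
```

View pics/w6.png

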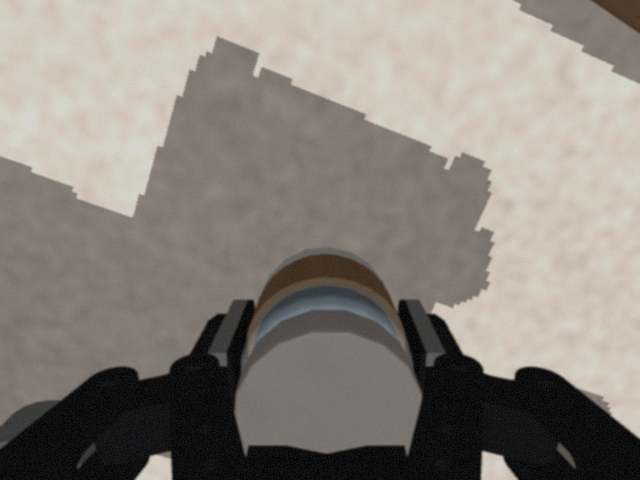

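{"op": "drive_tool", "data": {"moves": "0 0 0 -0.045 0 0 0;0 0 0 -0.045 -0.02 -0.007 0;0 0 0 -0.035 -0.045 -0.016 0;0 0 0 -0.01 -0.055 -0.02 0;0 0 0 0 -0.055 -0.02 0"}}

```text
t: 9.18
tcp_pos: [559.2, 244.1, 153.5]
ee_rot: [0.128, 0.709, 0.114, -0.684]
contact_force: [0.8, 0.4, -2.7]
grip_width: 0.59
```

{"op": "drive_tool", "data": {"moves": "0 0 0 0 -0.05 -0.018 0;0 0 0 0 -0.02 -0.005 0;0 0 0 0 -0.005 0 0;0 0 0 0 0 0 0"}}

```text
t: 9.68
tcp_pos: [552.4, 326.9, 150.5]
ee_rot: [0.13, 0.707, 0.116, -0.685]
contact_force: [0.2, 0.8, -2.5]
grip_width: 0.592
```

```bash
python3 -c "
from h import *
go((557,329.5,30),-71)"
```

```text
t 9.68 tcp [552.4 326.9 150.5] F [ 0.2  0.8 -2.5] w 0.592
ytool -69.98433166551187 rot [ 0. -0. -0.] shift mm [120.5  -4.   -2. ]
```

```bash
sed -i 's/"rot",np.round(rv,3)/"rot",[round(float(v),3) for v in rv]/; s/print("toolx",.*/print("toolx",[round(float(v),3) for v in r.apply([1,0,0])])/' h.py
cat >> h.py <<'E'
def go2(P,yaw):
    s,r,p=pose();d=target(yaw).inv().apply(np.array(P)-p);go(P,yaw);tilt();print("shift in upright frame",d)
E
python3 -c "
from h import *
go2((557,329.5,30),-70)"
```

```text
t 9.68 tcp [552.4 326.9 150.5] F [ 0.2  0.8 -2.5] w 0.592
ytool -69.98433166551187 rot [0.001, -0.027, -0.026] shift mm [120.5  -4.   -2. ]
toolx [0.034, -0.015, -0.999]
shift in upright frame [120.5  -0.9  -5.2]
```

{"op": "drive_tool", "data": {"moves": "0 0 0 0.035 -0.001 -0.001 0;0 0 0 0.04 -0.001 -0.001 0;0 0 0 0.035 -0.001 -0.001 0;0 0 0 0.008 -0.001 0 0;0 0 0 0 0 0 0"}}

```text
t: 10.3
tcp_pos: [561.5, 321.1, 31.4]
ee_rot: [0.128, 0.708, 0.111, -0.685]
contact_force: [0.3, 0.9, -1.8]
grip_width: 0.589
```

```bash
python3 -c "
from h import *
go2((557,329.5,28),-70)"
```

```text
t 10.3 tcp [561.5 321.1  31.4] F [ 0.3  0.9 -1.8] w 0.589
ytool -70.55226280205912 rot [-0.009, -0.027, -0.029] shift mm [ 3.1 -9.5  1.6]
toolx [0.035, -0.018, -0.999]
shift in upright frame [ 3.4 -9.4  1.4]
```

{"op": "drive_tool", "data": {"moves": "0 0 0 0 -0.006 0.001 0;0 0 0 0 -0.004 0.001 0;0 0 0 0 0 0 0"}}

```text
t: 10.68
tcp_pos: [558.2, 330.9, 35.0]
ee_rot: [0.127, 0.71, 0.111, -0.683]
contact_force: [0.3, -0.8, -2.2]
grip_width: 0.595
```

```bash
python3 -c "
from h import *
go2((557,329.5,24),-70)
wpic('w7')
cv2.imwrite('pics/s7.png',cv2.cvtColor(grab_frame('side'),cv2.COLOR_RGB2BGR)[280:430,220:420].repeat(4,0).repeat(4,1))"
```

```text
t 10.68 tcp [558.2 330.9  35. ] F [ 0.3 -0.8 -2.2] w 0.595
ytool -70.59959246438936 rot [-0.01, -0.034, -0.029] shift mm [11.   0.6  2. ]
toolx [0.041, -0.016, -0.999]
shift in upright frame [11.   0.9  1.6]
```

View pics/s7.png

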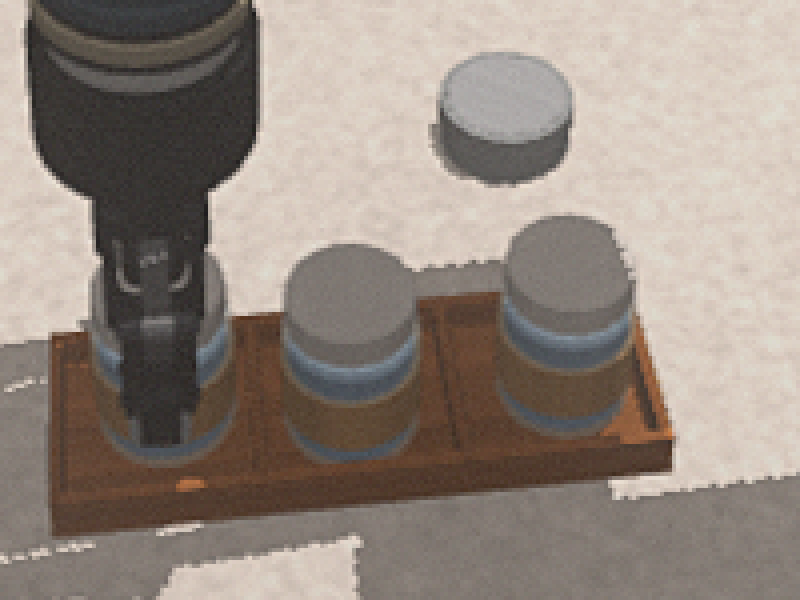

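View pics/w7.png

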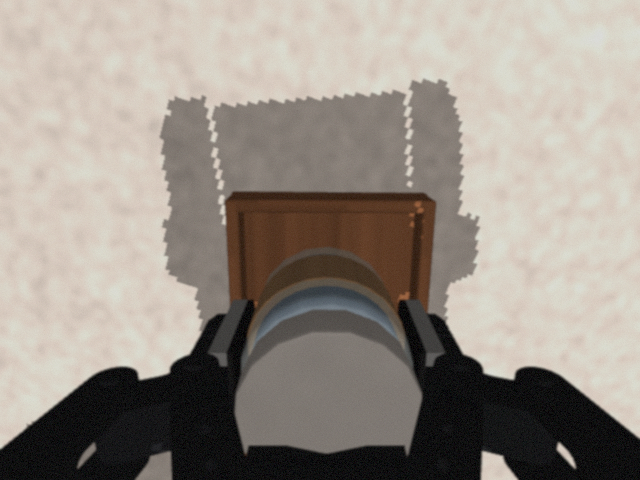

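{"op": "drive_tool", "data": {"moves": "0 0 0 0.004 0 0.001 0;0 0 0 0.004 0 0 0;0 0 0 0 0 0 0"}}

```text
t: 11.15
tcp_pos: [557.6, 330.2, 26.3]
ee_rot: [0.127, 0.71, 0.111, -0.683]
contact_force: [-0.0, 0.1, -2.4]
grip_width: 0.594
```

```bash
python3 -c "
from h import *
go2((557,329.5,24),-70)"
```

```text
t 11.15 tcp [557.6 330.2  26.3] F [-0.   0.1 -2.4] w 0.594
ytool -70.59655896318299 rot [-0.01, -0.034, -0.029] shift mm [2.3 0.4 0.9]
toolx [0.041, -0.016, -0.999]
shift in upright frame [2.3 0.4 0.8]
```

{"op": "drive_tool", "data": {"moves": "0 0 0 0.0015 0 0 0;0 0 0 0 0 0 0"}}

```text
t: 11.4
tcp_pos: [558.0, 330.2, 25.2]
ee_rot: [0.127, 0.71, 0.111, -0.683]
contact_force: [0.4, 0.1, -2.0]
grip_width: 0.592
```

{"op": "drive_tool", "data": {"moves": "0 0 0 0.0015 0 0 0;0 0 0 0 0 0 0"}}

```text
t: 11.65
tcp_pos: [558.2, 330.2, 25.4]
ee_rot: [0.127, 0.711, 0.111, -0.683]
contact_force: [-0.1, 0.3, -3.1]
grip_width: 0.595
```

{"op": "drive_tool", "data": {"moves": "0 0 0 0.002 0 0 0"}}

```text
t: 11.78
tcp_pos: [558.5, 330.3, 25.0]
ee_rot: [0.127, 0.711, 0.111, -0.683]
contact_force: [-3.6, -3.2, 17.6]
grip_width: 0.593
```

Contact at 17.6 N. I'll release here and straighten the tool as it rises.

{"op": "drive_tool", "data": {"moves": "0 0 0 0 0 0 0.8;0 0 0 0 0 0 0.9;0 0 0 0 0 0 1;0 0 0 -0.045 0 0 1;0 0 0 -0.05 0 0 1"}}

```text
t: 12.4
tcp_pos: [552.5, 330.5, 116.6]
ee_rot: [0.128, 0.708, 0.111, -0.686]
contact_force: [-0.0, -0.2, 0.6]
grip_width: 1.003
```

```bash
python3 -c "
from h import *
go2((438,-1,150),-71)
cv2.imwrite('pics/s8.png',cv2.cvtColor(grab_frame('side'),cv2.COLOR_RGB2BGR)[280:430,220:420].repeat(4,0).repeat(4,1))"
```

```text
t 12.4 tcp [552.5 330.5 116.6] F [-0.  -0.2  0.6] w 1.003
ytool -70.62033272157315 rot [0.007, -0.026, -0.029] shift mm [-31.2 275.6 217.3]
toolx [0.034, -0.019, -0.999]
shift in upright frame [-33.4 276.2 216.2]
```

View pics/s8.png

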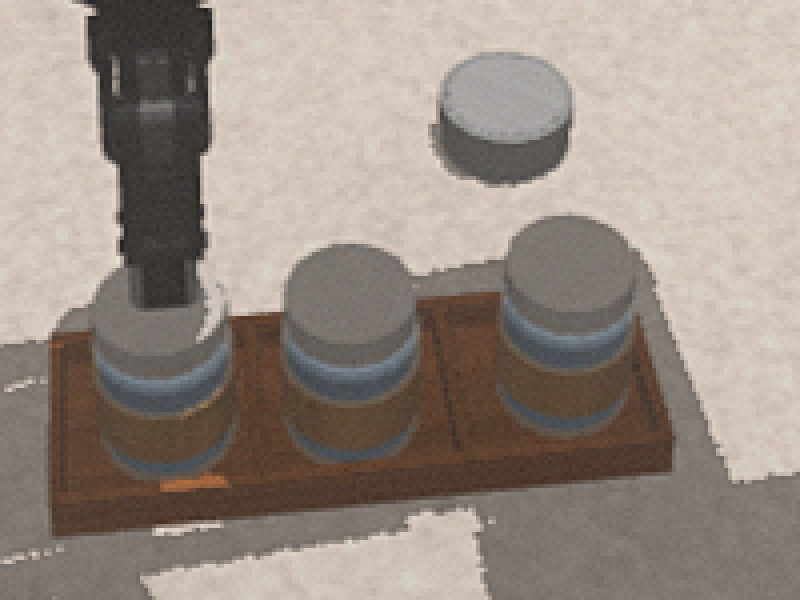

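{"op": "drive_tool", "data": {"moves": "0 -0.013 -0.015 -0.02 0.02 0.015 1;0 -0.013 -0.014 -0.015 0.046 0.037 1;0 0 0 0 0.046 0.037 1;0 0 0 0 0.046 0.037 1;0 0 0 0 0.046 0.037 1"}}

```text
t: 13.08
tcp_pos: [472.5, 83.9, 159.7]
ee_rot: [0.121, 0.706, 0.123, -0.687]
contact_force: [1.2, -0.7, -0.2]
grip_width: 1.003
```

```bash
python3 -c "
from h import *
go2((438,-1,150),-71)"
```

```text
t 13.07 tcp [472.5  83.9 159.7] F [ 1.2 -0.7 -0.2] w 1.003
ytool -70.06511935953729 rot [0.016, -0.026, -0.001] shift mm [ 8.2 68.  61.6]
toolx [0.025, 0.007, -1.0]
shift in upright frame [ 9.7 69.  60.2]
```

{"op": "drive_tool", "data": {"moves": "0 -0.013 0 0.005 0.04 0.035 1;0 -0.013 0 0.005 0.02 0.018 1;0 0 0 0 0.003 0.002 1;0 0 0 0 0 0 1"}}

```text
t: 13.58
tcp_pos: [441.0, 0.7, 148.7]
ee_rot: [0.121, 0.697, 0.119, -0.696]
contact_force: [0.5, -0.1, -0.2]
grip_width: 1.0
```

```bash
python3 -c "
from h import *
go2((438,-1,15),-71)
wpic('w9')"
```

```text
t 13.57 tcp [441.    0.7 148.7] F [ 0.5 -0.1 -0.2] w 1.0
ytool -70.43848125695658 rot [0.01, -0.001, -0.003] shift mm [133.7   0.2   3.5]
toolx [0.002, -0.002, -1.0]
shift in upright frame [133.7   0.6   3.4]
```

View pics/w9.png

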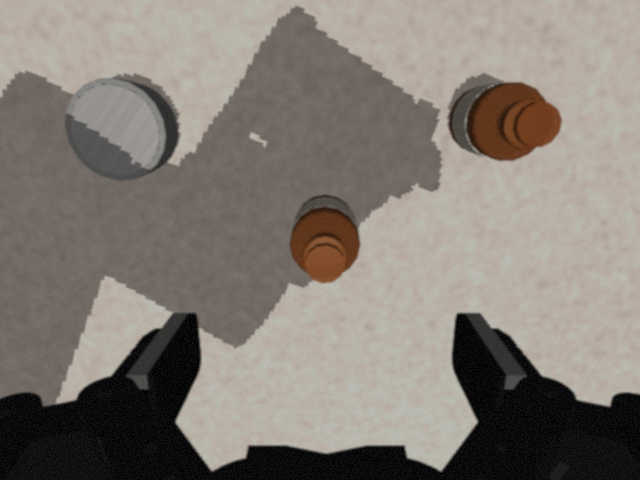

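The wrist view shows bottle_a's stopper at (325,263), bottle_b's at (535,124) and the tin at (120,128).

```bash
python3 -c "
from h import *
print(wcast((325,263),82),wcast((535,124),82),wcast((119,128),26))
"
```

```text
[438.1  -0.2  82. ] [536.  -69.3  82. ] [457.9 136.4  26. ]
```

{"op": "drive_tool", "data": {"moves": "0 0 0 0.035 0 0.002 1;0 0 0 0.045 0 0.001 1;0 0 0 0.03 0 0 1;0 0 0 0 0 0 1"}}

```text
t: 14.12
tcp_pos: [444.0, 2.9, 37.3]
ee_rot: [0.125, 0.7, 0.121, -0.693]
contact_force: [-0.1, 0.5, 0.6]
grip_width: 1.002
```

```bash
python3 -c "
from h import *
go2((438,-1,15),-71)"
```

```text
t 14.12 tcp [444.    2.9  37.3] F [-0.1  0.5  0.6] w 1.002
ytool -69.97648453891989 rot [0.018, -0.01, -0.008] shift mm [22.3  1.4  7.2]
toolx [0.012, -0.004, -1.0]
shift in upright frame [22.3  1.7  7. ]
```

{"op": "drive_tool", "data": {"moves": "0 0 0 0.006 0.001 0.007 1;0 0 0 0.012 0 0.002 1;0 0 0 0.004 0 0 1;0 0 0 0 0 0 1"}}

```text
t: 14.62
tcp_pos: [438.0, -0.9, 16.5]
ee_rot: [0.127, 0.702, 0.121, -0.69]
contact_force: [-0.6, -0.1, 0.0]
grip_width: 1.002
```

```bash
python3 -c "
from h import *
go2((438,-1,15),-71)"
```

```text
t 14.62 tcp [438.   -0.9  16.5] F [-0.6 -0.1  0. ] w 1.002
ytool -69.85208190365725 rot [0.02, -0.015, -0.011] shift mm [1.5 0.1 0. ]
toolx [0.017, -0.005, -1.0]
shift in upright frame [ 1.5  0.1 -0. ]
```

{"op": "drive_tool", "data": {"moves": "0 0 0 0 0 0 0;0 0 0 0 0 0 0;0 0 0 0 0 0 0;0 0 0 0 0 0 0;0 0 0 0 0 0 0"}}

```text
t: 15.25
tcp_pos: [438.5, -1.0, 17.5]
ee_rot: [0.127, 0.703, 0.12, -0.69]
contact_force: [-0.3, -0.1, -2.1]
grip_width: 0.477
```

```bash
python3 -c "
from h import *
go2((433.5,-340.5,150),-71)
wpic('w10')"
```

```text
t 15.25 tcp [438.5  -1.   17.5] F [-0.3 -0.1 -2.1] w 0.477
ytool -69.86882812261524 rot [0.02, -0.016, -0.012] shift mm [-130.5  318.6  119.5]
toolx [0.019, -0.006, -1.0]
shift in upright frame [-132.5  319.3  115.3]
```

View pics/w10.png

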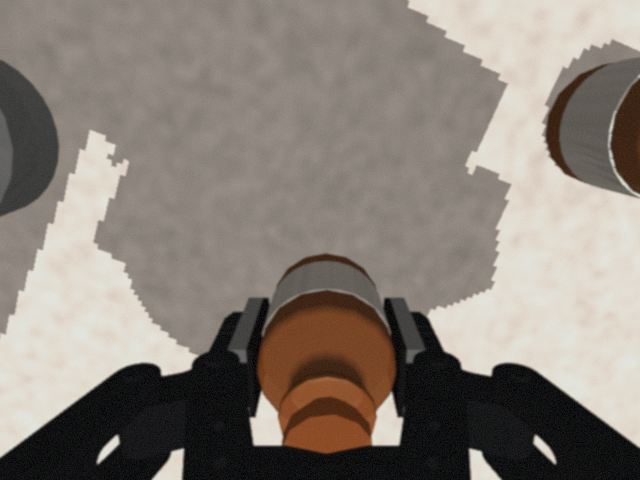

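{"op": "drive_tool", "data": {"moves": "0 0 0 -0.045 0 0 0;0 0 0 -0.045 0.02 0.007 0;0 0 0 -0.035 0.04 0.014 0;0 0 0 -0.01 0.055 0.02 0;0 0 0 0 0.055 0.02 0"}}

```text
t: 15.92
tcp_pos: [436.1, -181.9, 155.1]
ee_rot: [0.129, 0.7, 0.124, -0.692]
contact_force: [2.0, -0.4, -1.8]
grip_width: 0.476
```

{"op": "drive_tool", "data": {"moves": "0 0 0 0 0.055 0.02 0;0 0 0 0 0.05 0.018 0;0 0 0 0 0.025 0.009 0;0 0 0 0 0.01 0.003 0;0 0 0 0 0 0 0"}}

```text
t: 16.55
tcp_pos: [436.6, -338.6, 155.1]
ee_rot: [0.127, 0.7, 0.122, -0.692]
contact_force: [-0.5, 0.0, -1.0]
grip_width: 0.475
```

```bash
python3 -c "
from h import *
go2((433.5,-340.5,150),-71)
wpic('w11')"
```

```text
t 16.55 tcp [ 436.6 -338.6  155.1] F [-0.5  0.  -1. ] w 0.475
ytool -69.74810222794248 rot [0.022, -0.01, -0.009] shift mm [5.  0.6 3.6]
toolx [0.013, -0.005, -1.0]
shift in upright frame [5.1 0.8 3.5]
```

View pics/w11.png

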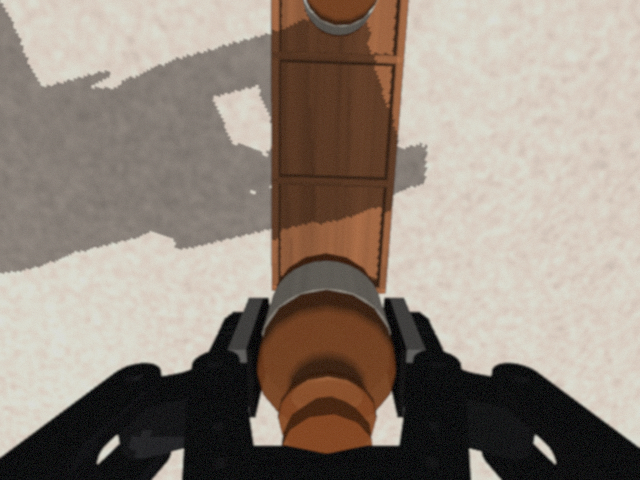

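The bottle tray shows its near end at v≈291 and its dividers at v≈182 and v≈58.

```bash
python3 -c "
from h import *
a=[wcast(u,20) for u in [(273,290),(384,291),(274,183),(392,181),(274,58),(402,58)]]
for v in a: print(v)
c=np.mean(a[2:],0);dd=(a[4]+a[5]-a[2]-a[3])/2;print(c,np.degrees(np.arctan2(dd[1],dd[0])),dd)
"
```

```text
[ 380.3 -321.    20. ]
[ 406.1 -393.5   20. ]
[ 451.2 -298.1   20. ]
[ 478.7 -369.    20. ]
[ 522.2 -274.6   20. ]
[ 548.7 -346.    20. ]
[ 500.2 -321.9   20. ] 18.26619485896331 [70.5 23.3  0. ]
```

{"op": "drive_tool", "data": {"moves": "0 0 0 0.03 0.001 0.006 0;0 0 0 0.045 0 0.003 0;0 0 0 0.035 0 0.001 0;0 0 0 0.006 0 0 0;0 0 0 0 0 0 0"}}

```text
t: 17.23
tcp_pos: [430.1, -335.1, 38.2]
ee_rot: [0.129, 0.7, 0.126, -0.692]
contact_force: [-0.3, 0.1, -0.7]
grip_width: 0.477
```

```bash
python3 -c "
from h import *
go2((431,-342.5,25),-71)"
```

```text
t 17.23 tcp [ 430.1 -335.1   38.2] F [-0.3  0.1 -0.7] w 0.477
ytool -69.23381763857607 rot [0.031, -0.01, -0.006] shift mm [13.2  7.2  1.9]
toolx [0.012, -0.002, -1.0]
shift in upright frame [13.2  7.3  1.6]
```

{"op": "drive_tool", "data": {"moves": "0 0 0 0.003 0.007 0.001 0;0 0 0 0.005 0 0 0;0 0 0 0.002 0 0 0;0 0 0 0 0 0 0"}}

```text
t: 17.73
tcp_pos: [433.9, -344.0, 31.3]
ee_rot: [0.131, 0.701, 0.124, -0.69]
contact_force: [0.1, 1.3, -0.9]
grip_width: 0.475
```

```bash
python3 -c "
from h import *
go2((431,-342.5,23.5),-71)"
```

```text
t 17.73 tcp [ 433.9 -344.    31.3] F [ 0.1  1.3 -0.9] w 0.475
ytool -69.18314434835939 rot [0.032, -0.013, -0.013] shift mm [ 7.8 -2.5  2.3]
toolx [0.017, -0.008, -1.0]
shift in upright frame [ 7.8 -2.4  2.3]
```

{"op": "drive_tool", "data": {"moves": "0 0 0 0.005 -0.001 0.001 0;0 0 0 0.001 0 0 0"}}

```text
t: 17.98
tcp_pos: [432.6, -343.5, 25.2]
ee_rot: [0.131, 0.701, 0.124, -0.69]
contact_force: [-0.0, 0.3, -1.2]
grip_width: 0.474
```

```bash
python3 -c "
from h import *
go2((431,-342.5,23.5),-71)
cv2.imwrite('pics/s12.png',cv2.cvtColor(grab_frame('side'),cv2.COLOR_RGB2BGR)[140:215,290:430].repeat(5,0).repeat(5,1))"
```

```text
t 17.98 tcp [ 432.6 -343.5   25.2] F [-0.   0.3 -1.2] w 0.474
ytool -69.19300654997109 rot [0.032, -0.013, -0.013] shift mm [ 1.7 -1.5  1.2]
toolx [0.017, -0.008, -1.0]
shift in upright frame [ 1.7 -1.4  1.2]
```

View pics/s12.png

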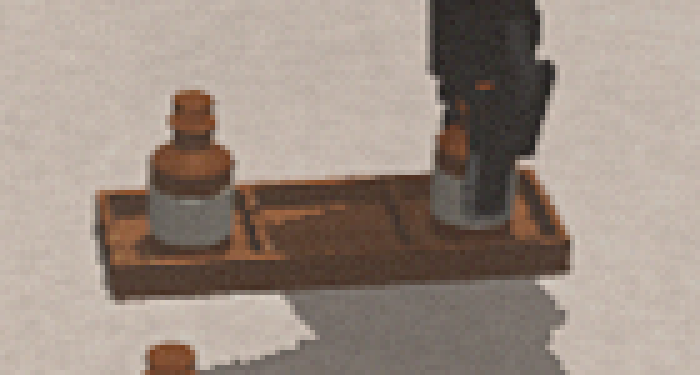

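{"op": "drive_tool", "data": {"moves": "0 0 0 0.002 0 0 0"}}

```text
t: 18.15
tcp_pos: [432.9, -343.8, 23.4]
ee_rot: [0.132, 0.701, 0.124, -0.69]
contact_force: [-3.5, 1.7, 17.8]
grip_width: 0.475
```

{"op": "drive_tool", "data": {"moves": "0 0 0 0 0 0 0.7;0 0 0 0 0 0 0.9;0 0 0 0 0 0 1;0 0 0 -0.045 0 0 1;0 0 0 -0.05 0 0 1"}}

```text
t: 18.77
tcp_pos: [429.6, -341.3, 116.4]
ee_rot: [0.129, 0.699, 0.126, -0.692]
contact_force: [0.5, -0.5, -0.3]
grip_width: 1.004
```

```bash
python3 -c "
from h import *
go2((537,-70,150),-71)
cv2.imwrite('pics/s13.png',cv2.cvtColor(grab_frame('side'),cv2.COLOR_RGB2BGR)[140:215,290:430].repeat(5,0).repeat(5,1))"
```

```text
t 18.77 tcp [ 429.6 -341.3  116.4] F [ 0.5 -0.5 -0.3] w 1.004
ytool -69.20578807148236 rot [0.031, -0.01, -0.005] shift mm [ -32.7 -215.3 -197. ]
toolx [0.011, -0.001, -1.0]
shift in upright frame [ -33.6 -221.6 -189.9]
```

View pics/s13.png

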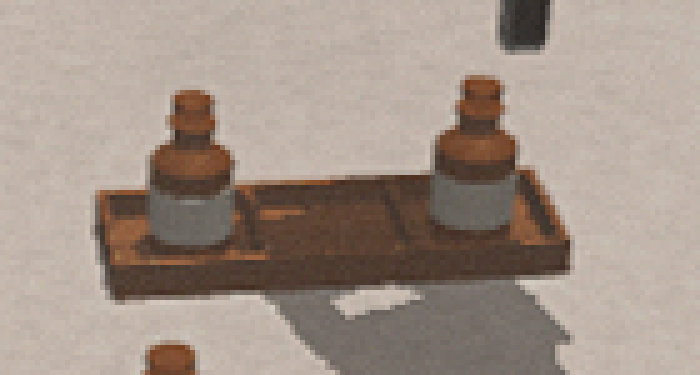

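{"op": "drive_tool", "data": {"moves": "0 0 0 -0.02 -0.025 -0.022 1;0 -0.005 0 -0.013 -0.043 -0.039 1;0 -0.005 0 0 -0.043 -0.039 1;0 0 0 0 -0.043 -0.039 1;0 0 0 0 -0.035 -0.03 1"}}

```text
t: 19.45
tcp_pos: [527.5, -106.8, 158.0]
ee_rot: [0.133, 0.701, 0.116, -0.691]
contact_force: [0.0, -0.4, 0.9]
grip_width: 1.0
```

{"op": "drive_tool", "data": {"moves": "0 0 0 0 -0.015 -0.012 1;0 0 0 0 -0.002 -0.001 1;0 0 0 0 0 0 1"}}

```text
t: 19.82
tcp_pos: [534.2, -82.4, 157.4]
ee_rot: [0.136, 0.701, 0.118, -0.69]
contact_force: [0.1, 0.3, 0.4]
grip_width: 0.997
```

```bash
python3 -c "
from h import *
go2((536.5,-70.5,15),-71)"
```

```text
t 19.82 tcp [534.2 -82.4 157.4] F [0.1 0.3 0.4] w 0.997
ytool -69.33234859885859 rot [0.029, -0.011, -0.027] shift mm [142.1 -14.2  -4.9]
toolx [0.019, -0.022, -1.0]
shift in upright frame [142.4 -10.5  -6.1]
```

{"op": "drive_tool", "data": {"moves": "0.02 -0.011 -0.027 0.02 -0.011 -0.006 1;0 0 0 0.04 0 0 1;0 0 0 0.04 0 0 1;0 0 0 0.005 0 0 1;0 0 0 0 0 0 1"}}

```text
t: 20.45
tcp_pos: [537.9, -77.4, 51.6]
ee_rot: [0.118, 0.699, 0.116, -0.696]
contact_force: [-0.7, 0.3, -0.3]
grip_width: 0.995
```

```bash
python3 -c "
from h import *
go2((536.5,-70.5,15),-71)"
```

```text
t 20.45 tcp [537.9 -77.4  51.6] F [-0.7  0.3 -0.3] w 0.995
ytool -70.98832602717883 rot [0.0, -0.003, -0.004] shift mm [36.5 -7.1 -0.8]
toolx [0.005, -0.003, -1.0]
shift in upright frame [36.6 -7.  -0.9]
```

{"op": "drive_tool", "data": {"moves": "0 0 0 0.01 -0.008 -0.001 1;0 0 0 0.015 -0.001 0 1;0 0 0 0.01 0 0 1;0 0 0 0 0 0 1"}}

```text
t: 20.95
tcp_pos: [538.0, -69.0, 17.4]
ee_rot: [0.119, 0.701, 0.115, -0.694]
contact_force: [-0.8, 0.2, 0.1]
grip_width: 1.003
```

```bash
python3 -c "
from h import *
go2((536.5,-70.5,15),-71)"
```

```text
t 20.95 tcp [538.  -69.   17.4] F [-0.8  0.2  0.1] w 1.003
ytool -71.00318322951985 rot [-0.0, -0.008, -0.008] shift mm [2.4 0.9 1.9]
toolx [0.01, -0.005, -1.0]
shift in upright frame [2.4 0.9 1.9]
```

{"op": "drive_tool", "data": {"moves": "0 0 0 0.001 0 0.001 0;0 0 0 0 0 0 0;0 0 0 0 0 0 0;0 0 0 0 0 0 0;0 0 0 0 0 0 0"}}

```text
t: 21.58
tcp_pos: [537.6, -69.5, 17.0]
ee_rot: [0.119, 0.701, 0.114, -0.694]
contact_force: [0.1, 0.2, -1.4]
grip_width: 0.478
```

```bash
python3 -c "
from h import *
go2((502,-319,150),-71)
wpic('w14')"
```

```text
t 21.57 tcp [537.6 -69.5  17. ] F [ 0.1  0.2 -1.4] w 0.478
ytool -70.99636882162761 rot [0.0, -0.009, -0.008] shift mm [-132.1  225.4  113.6]
toolx [0.012, -0.005, -1.0]
shift in upright frame [-133.   224.3  114.8]
```

View pics/w14.png

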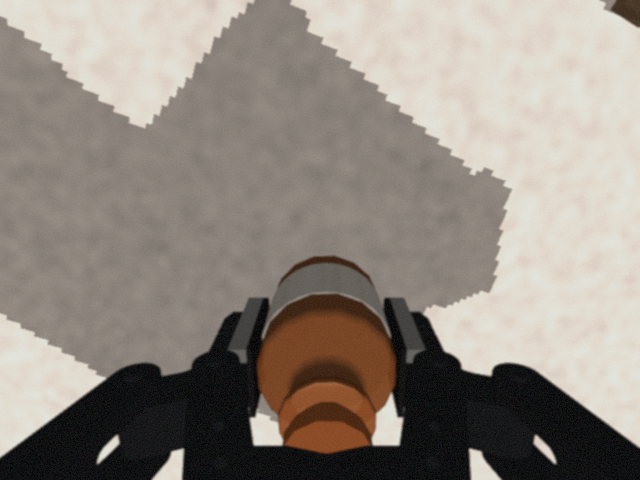

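Bottle_b is held squarely. I'll carry it to the middle bay.

{"op": "drive_tool", "data": {"moves": "0 0 0 -0.045 0 0 0;0 0 0 -0.045 0.015 0.008 0;0 0 0 -0.035 0.04 0.02 0;0 0 0 -0.01 0.05 0.026 0;0 0 0 0 0.05 0.026 0"}}

```text
t: 22.25
tcp_pos: [510.1, -241.6, 155.0]
ee_rot: [0.122, 0.699, 0.118, -0.695]
contact_force: [0.3, -0.6, -1.6]
grip_width: 0.474
```

{"op": "drive_tool", "data": {"moves": "0 0 0 0 0.035 0.018 0;0 0 0 0 0.015 0.007 0;0 0 0 0 0.003 0.001 0;0 0 0 0 0 0 0"}}

```text
t: 22.75
tcp_pos: [501.7, -303.8, 154.8]
ee_rot: [0.119, 0.699, 0.116, -0.695]
contact_force: [0.6, 0.4, -2.0]
grip_width: 0.478
```

```bash
python3 -c "
from h import *
go2((502,-319,40),-71)"
```

```text
t 22.75 tcp [ 501.7 -303.8  154.8] F [ 0.6  0.4 -2. ] w 0.478
ytool -70.7951658739898 rot [0.004, -0.006, -0.005] shift mm [114.8  13.9   5.4]
toolx [0.007, -0.003, -1.0]
shift in upright frame [114.8  14.5   4.7]
```

{"op": "drive_tool", "data": {"moves": "0 0 0 0.02 0.012 0.005 0;0 0 0 0.04 0.002 0.002 0;0 0 0 0.035 0 0.001 0;0 0 0 0.008 0 0 0;0 0 0 0 0 0 0"}}

```text
t: 23.38
tcp_pos: [500.4, -316.7, 45.7]
ee_rot: [0.121, 0.699, 0.12, -0.695]
contact_force: [0.5, 0.2, -2.6]
grip_width: 0.481
```

```bash
python3 -c "
from h import *
go2((502,-319,28),-71)"
```

```text
t 23.38 tcp [ 500.4 -316.7   45.7] F [ 0.5  0.2 -2.6] w 0.481
ytool -70.39249791680115 rot [0.011, -0.005, -0.003] shift mm [17.7  2.7 -0.6]
toolx [0.005, -0.001, -1.0]
shift in upright frame [17.7  2.7 -0.7]
```

{"op": "drive_tool", "data": {"moves": "0 0 0 0.008 0.002 0 0;0 0 0 0.008 0 0 0;0 0 0 0.003 0 0 0;0 0 0 0 0 0 0"}}

```text
t: 23.88
tcp_pos: [503.2, -319.9, 28.3]
ee_rot: [0.123, 0.7, 0.118, -0.694]
contact_force: [-1.1, -0.5, -0.5]
grip_width: 0.477
```

```bash
python3 -c "
from h import *
go2((502,-319,23),-71)
cv2.imwrite('pics/s15.png',cv2.cvtColor(grab_frame('side'),cv2.COLOR_RGB2BGR)[140:215,290:430].repeat(5,0).repeat(5,1))"
```

```text
t 23.88 tcp [ 503.2 -319.9   28.3] F [-1.1 -0.5 -0.5] w 0.477
ytool -70.34445233899704 rot [0.011, -0.007, -0.008] shift mm [ 5.3 -1.3  0.8]
toolx [0.01, -0.005, -1.0]
shift in upright frame [ 5.3 -1.3  0.8]
```

View pics/s15.png

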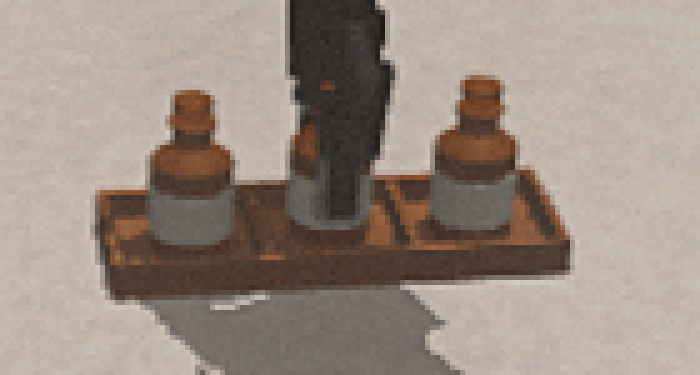

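{"op": "drive_tool", "data": {"moves": "0 0 0 0.003 0 0 0;0 0 0 0.001 0 0 0"}}

```text
t: 24.18
tcp_pos: [503.5, -320.2, 24.7]
ee_rot: [0.123, 0.7, 0.118, -0.693]
contact_force: [0.5, 0.1, -1.7]
grip_width: 0.479
```

{"op": "drive_tool", "data": {"moves": "0 0 0 0.002 0 0 0"}}

```text
t: 24.3
tcp_pos: [503.6, -320.4, 22.8]
ee_rot: [0.124, 0.7, 0.118, -0.693]
contact_force: [-0.7, -0.5, 17.4]
grip_width: 0.476
```

{"op": "drive_tool", "data": {"moves": "0 0 0 0 0 0 0.7;0 0 0 0 0 0 0.9;0 0 0 0 0 0 1;0 0 0 -0.045 0 0 1;0 0 0 -0.05 0 0 1"}}

```text
t: 24.92
tcp_pos: [500.5, -318.1, 115.6]
ee_rot: [0.121, 0.698, 0.12, -0.695]
contact_force: [0.7, -1.2, -0.1]
grip_width: 0.996
```

```bash
python3 -c "
from h import *
go2((456.5,139,110),-98)
cv2.imwrite('pics/s16.png',cv2.cvtColor(grab_frame('side'),cv2.COLOR_RGB2BGR)[140:215,290:430].repeat(5,0).repeat(5,1))"
```

```text
t 24.93 tcp [ 500.5 -318.1  115.6] F [ 0.7 -1.2 -0.1] w 0.996
ytool -70.3626068560637 rot [0.482, -0.004, -0.0] shift mm [   5.6 -445.3 -112.1]
toolx [0.004, 0.0, -1.0]
shift in upright frame [   5.6 -446.5  107.2]
```

View pics/s16.png

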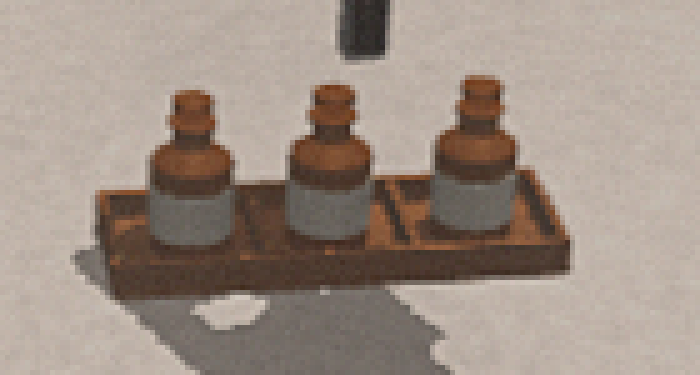

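{"op": "drive_tool", "data": {"moves": "0 0 0 -0.02 -0.03 -0.007 1;0 0 0 -0.015 -0.058 -0.015 1;0 0 0 0 -0.058 -0.015 1;0 0 0 0 -0.058 -0.015 1;0 0 0 0 -0.058 -0.015 1"}}

```text
t: 25.6
tcp_pos: [482.2, -51.0, 158.3]
ee_rot: [0.125, 0.705, 0.11, -0.689]
contact_force: [0.2, 0.1, 0.2]
grip_width: 1.003
```

{"op": "drive_tool", "data": {"moves": "0 0 0 0 -0.058 -0.015 1;0 0 0 0 -0.058 -0.015 1;0 0 0 0 -0.03 -0.008 1;0.16 0 0 0 -0.01 0 1;0.16 0 0 0 0 0 1"}}

```text
t: 26.22
tcp_pos: [464.9, 118.5, 155.8]
ee_rot: [0.01, 0.717, -0.002, -0.697]
contact_force: [-0.0, -0.4, -0.2]
grip_width: 1.002
```

```bash
python3 -c "
from h import *
go2((456.5,139,110),-98);print(read_state()['joint_positions'])"
```

```text
t 26.23 tcp [464.9 118.5 155.8] F [-0.  -0.4 -0.2] w 1.002
ytool -89.35537922814811 rot [0.151, -0.03, -0.014] shift mm [ 45.2 -21.3   9.5]
toolx [0.029, -0.016, -0.999]
shift in upright frame [ 45.8 -19.1  11.2]
[ 0.   0.4  1.9 -0.   0.8  1.6]
```

{"op": "drive_tool", "data": {"moves": "0.15 -0.03 -0.014 0.01 -0.02 0.011 1;0 0 0 0.02 0 0 1;0 0 0 0 0 0 1"}}

```text
t: 26.6
tcp_pos: [454.2, 139.6, 125.2]
ee_rot: [-0.051, 0.706, -0.05, -0.705]
contact_force: [1.2, -0.8, 0.9]
grip_width: 1.003
```

```bash
python3 -c "
from h import *
go2((456.5,139,6),-98)
wpic('w17')"
```

```text
t 26.6 tcp [454.2 139.6 125.2] F [ 1.2 -0.8  0.9] w 1.003
ytool -98.20555243447359 rot [-0.004, -0.002, 0.001] shift mm [119.2   0.4  -2.2]
toolx [0.002, 0.001, -1.0]
shift in upright frame [119.2   0.3  -2.4]
```

View pics/w17.png

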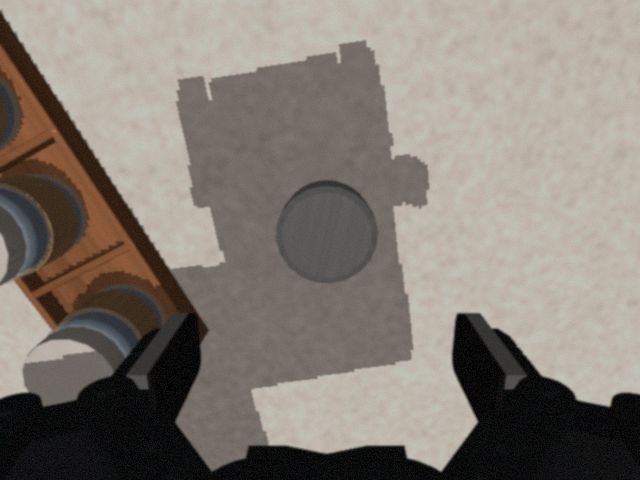

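```bash
python3 -c "
from h import *
print(wcast((327,233),26))"
```

```text
[458.2 138.1  26. ]
```

{"op": "drive_tool", "data": {"moves": "0 0 0 0.03 0 -0.002 1;0 0 0 0.04 0 0 1;0 0 0 0.025 0 0 1;0 0 0 0 0 0 1"}}

```text
t: 27.15
tcp_pos: [462.6, 139.1, 32.3]
ee_rot: [-0.052, 0.71, -0.05, -0.7]
contact_force: [-0.5, 0.1, 0.2]
grip_width: 1.0
```

```bash
python3 -c "
from h import *
go2((456.5,139,6),-98)"
```

```text
t 27.15 tcp [462.6 139.1  32.3] F [-0.5  0.1  0.2] w 1.0
ytool -98.24765436263269 rot [-0.004, -0.014, 0.004] shift mm [26.2  1.1  6.4]
toolx [0.015, 0.001, -1.0]
shift in upright frame [26.3  1.   6. ]
```

{"op": "drive_tool", "data": {"moves": "0 0 0 0.006 0 0.005 1;0 -0.005 0 0.012 0 0.001 1;0 0 0 0.004 0 0 1;0 0 0 0 0 0 1"}}

```text
t: 27.65
tcp_pos: [459.0, 140.1, 11.9]
ee_rot: [-0.052, 0.711, -0.05, -0.7]
contact_force: [-0.4, 0.2, 0.8]
grip_width: 1.002
```

```bash
python3 -c "
from h import *
go2((457.5,139,7),-98)"
```

```text
t 27.65 tcp [459.  140.1  11.9] F [-0.4  0.2  0.8] w 1.002
ytool -98.24910813589692 rot [-0.004, -0.015, 0.005] shift mm [4.9 1.3 1.3]
toolx [0.015, 0.003, -1.0]
shift in upright frame [4.9 1.3 1.3]
```

{"op": "drive_tool", "data": {"moves": "0 0 0 0.005 0.001 0.001 1;0 0 0 0 0 0 0;0 0 0 0 0 0 0;0 0 0 0 0 0 0;0 0 0 0 0 0 0"}}

```text
t: 28.28
tcp_pos: [458.3, 139.3, 7.7]
ee_rot: [-0.052, 0.711, -0.049, -0.699]
contact_force: [-0.5, -0.1, -1.4]
grip_width: 0.676
```

```bash
python3 -c "
from h import *
n=np.array([.990,-.14,0]);go2(np.array([678,-31,7])-24*n,-98)
"
```

```text
t 28.27 tcp [458.3 139.3   7.7] F [-0.5 -0.1 -1.4] w 0.676
ytool -98.24028977176583 rot [-0.004, -0.017, 0.005] shift mm [   3.6  137.1 -217.8]
toolx [0.017, 0.003, -1.0]
shift in upright frame [   0.7  138.  -217.2]
```

{"op": "drive_tool", "data": {"moves": "0 0 0 -0.003 0.01 -0.013 0;0 0 0 0 0.028 -0.036 0;0 0 0 0 0.028 -0.036 0;0 0 0 0 0.028 -0.036 0;0 0 0 0.001 0.02 -0.025 0"}}

```text
t: 28.9
tcp_pos: [591.0, -0.1, 11.5]
ee_rot: [-0.051, 0.711, -0.049, -0.7]
contact_force: [0.0, 0.3, -1.5]
grip_width: 0.675
```

```bash
python3 -c "
from h import *
n=np.array([.990,-.14,0]);go2(np.array([678,-31,7])-24*n,-98)
"
```

```text
t 28.9 tcp [591.   -0.1  11.5] F [ 0.   0.3 -1.5] w 0.675
ytool -98.0440186169295 rot [-0.001, -0.016, 0.004] shift mm [  5.5  18.4 -66.4]
toolx [0.016, 0.002, -1.0]
shift in upright frame [  4.5  18.5 -66.5]
```

{"op": "drive_tool", "data": {"moves": "0 0 0 0.001 0.009 -0.02 0;0 0 0 0.001 0.007 -0.018 0;0 0 0 0 0 -0.003 0;0 0 0 0 0 0 0"}}

```text
t: 29.4
tcp_pos: [633.9, -29.3, 10.1]
ee_rot: [-0.053, 0.712, -0.051, -0.698]
contact_force: [0.1, 0.2, -0.3]
grip_width: 0.678
```

```bash
python3 -c "
from h import *
n=np.array([.990,-.14,0]);go2(np.array([678,-31,7])-24*n,-98)
wpic('w18')
cv2.imwrite('pics/s18.png',cv2.cvtColor(grab_frame('side'),cv2.COLOR_RGB2BGR)[150:300,140:340].repeat(4,0).repeat(4,1))
"
```

```text
t 29.4 tcp [633.9 -29.3  10.1] F [ 0.1  0.2 -0.3] w 0.678
ytool -98.39815880988651 rot [-0.007, -0.02, 0.003] shift mm [  3.5  -4.6 -19.9]
toolx [0.02, 0.001, -1.0]
shift in upright frame [  3.1  -4.5 -20. ]
```

View pics/w18.png

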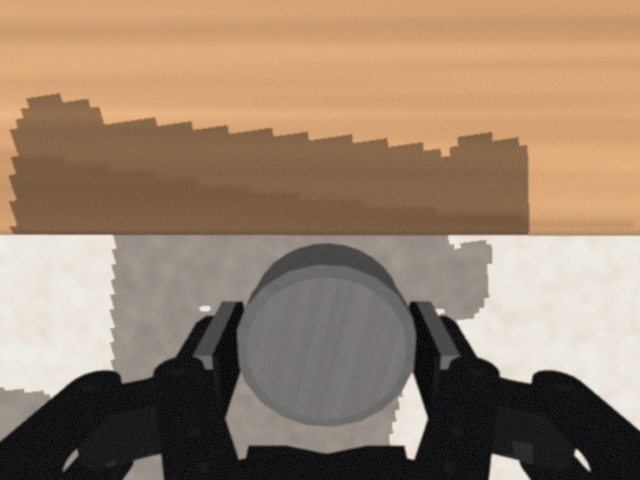

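View pics/s18.png

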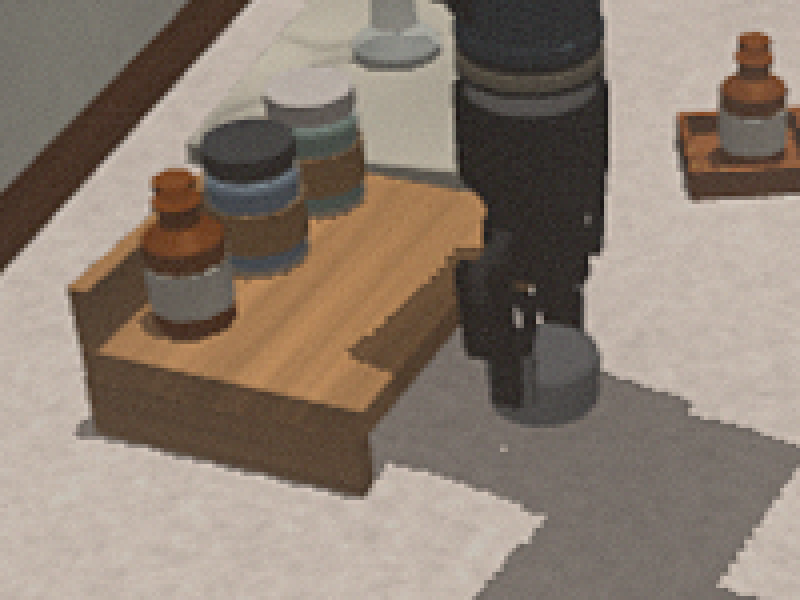

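```bash
python3 -c "
from h import *
s,r,p=pose()
for u,z in [((326,235),54),((326,264),29),((326,425),29)]:
  e=wcast(u,z);print(e,target(-98.4).inv().apply(e-p))"
```

```text
[676.8 -35.9  54. ] [-43.8   0.7 -43.9]
[660.9 -33.5  29. ] [-18.8   0.6 -27.8]
[603.6 -25.1  29. ] [-18.8   0.7  30.1]
```

{"op": "drive_tool", "data": {"moves": "0 0 0 0.0015 0 -0.009 0;0 0 0 0.001 0 -0.008 0;0 0 0 0.001 0 0 0;0 0 0 0 0 0 0"}}

```text
t: 30.0
tcp_pos: [651.2, -30.3, 7.7]
ee_rot: [-0.052, 0.712, -0.05, -0.698]
contact_force: [-0.5, -0.5, -1.2]
grip_width: 0.676
```

```bash
python3 -c "
from h import *
go2((676.8,-35.9,7),-98.4)"
```

```text
t 30.0 tcp [651.2 -30.3   7.7] F [-0.5 -0.5 -1.2] w 0.676
ytool -98.24992588393602 rot [0.003, -0.02, 0.003] shift mm [  1.3   1.9 -26.1]
toolx [0.02, 0.0, -1.0]
shift in upright frame [  0.7   1.8 -26.1]
```

{"op": "drive_tool", "data": {"moves": "0 0 0 0.001 0 0 0;0 0 0 0 0 0 1;0 0 0 0 0 0 1;0 0 0 0 0 0 1;0 0 0 -0.002 0 0 1"}}

```text
t: 30.62
tcp_pos: [650.6, -29.9, 9.2]
ee_rot: [-0.052, 0.712, -0.05, -0.698]
contact_force: [0.5, 0.1, -0.9]
grip_width: 1.0
```

{"op": "drive_tool", "data": {"moves": "0 0 0 -0.001 0 0.02 1;0 0 0 0 0 0.025 1;0 0 0 0 0 0.012 1;0 0 0 0 0 0 0.4;0 0 0 0 0 0 0.4"}}

```text
t: 31.25
tcp_pos: [595.6, -22.2, 9.7]
ee_rot: [-0.051, 0.714, -0.05, -0.697]
contact_force: [0.6, 0.8, -0.2]
grip_width: 0.601
```

```bash
python3 -c "
from h import *
go2((676.8,-35.9,7),-98.4)
wpic('w19')"
```

```text
t 31.25 tcp [595.6 -22.2   9.7] F [ 0.6  0.8 -0.2] w 0.601
ytool -98.25417355006684 rot [0.003, -0.024, 0.003] shift mm [  4.7   1.9 -82.2]
toolx [0.024, -0.0, -1.0]
shift in upright frame [  2.7   1.7 -82.3]
```

View pics/w19.png

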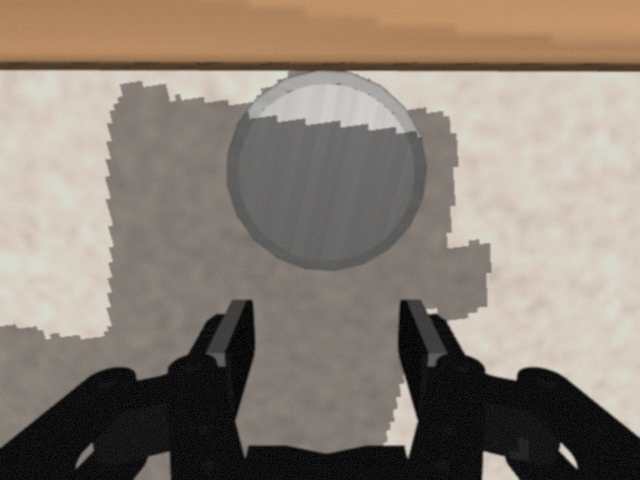

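{"op": "drive_tool", "data": {"moves": "0 -0.02 0 0.001 0.001 -0.008 0.25;0 0 0 0.001 0.001 -0.008 0.25;0 0 0 0 0 -0.008 0.25;0 0 0 0 0 -0.008 0.25;0 0 0 0 0 -0.008 0.25"}}

```text
t: 31.92
tcp_pos: [637.0, -30.2, 7.6]
ee_rot: [-0.052, 0.706, -0.05, -0.704]
contact_force: [-1.2, 0.1, 0.3]
grip_width: 0.251
```

```bash
python3 -c "
from h import *
go2((676.8,-35.9,7),-98.4)"
```

```text
t 31.93 tcp [637.  -30.2   7.6] F [-1.2  0.1  0.3] w 0.251
ytool -98.24778269916035 rot [0.003, -0.002, 0.003] shift mm [  0.7  -0.1 -40.2]
toolx [0.003, 0.003, -1.0]
shift in upright frame [  0.6  -0.2 -40.2]
```

{"op": "drive_tool", "data": {"moves": "0 0 0 0 0 -0.007 0.25;0 0 0 0 0 -0.007 0.25;0 0 0 0 0 -0.004 0.25;0 0 0 0 0 0 0.25"}}

```text
t: 32.42
tcp_pos: [656.9, -33.1, 7.7]
ee_rot: [-0.052, 0.707, -0.05, -0.704]
contact_force: [-0.4, 0.3, -0.8]
grip_width: 0.249
```

```bash
python3 -c "
from h import *
go2((676.8,-35.9,7),-98.4)
wpic('w20')"
```

```text
t 32.42 tcp [656.9 -33.1   7.7] F [-0.4  0.3 -0.8] w 0.249
ytool -98.24750362103761 rot [0.003, -0.004, 0.003] shift mm [  0.8  -0.1 -20.1]
toolx [0.004, 0.003, -1.0]
shift in upright frame [  0.7  -0.2 -20.1]
```

View pics/w20.png

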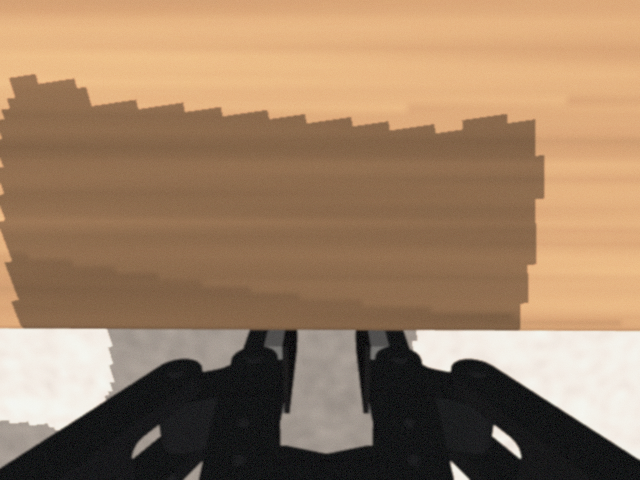

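```bash
python3 -c "
from h import *
s,r,p=pose()
e=wcast((326,328),54);print(e,target(-98.4).inv().apply(e-p))"
```

```text
[678.2 -37.   54. ] [-46.3   0.7 -21.7]
```

{"op": "drive_tool", "data": {"moves": "0 0 0 0 0 -0.003 0.25;0 0 0 0 0 -0.002 0.25;0 0 0 0 0 0 0.25"}}

```text
t: 32.85
tcp_pos: [661.3, -33.7, 7.6]
ee_rot: [-0.052, 0.706, -0.05, -0.704]
contact_force: [-0.2, -0.9, 0.7]
grip_width: 0.25
```

```bash
python3 -c "
from h import *
go2((676.8,-35.9,7),-98.4)
cv2.imwrite('pics/s21.png',cv2.cvtColor(grab_frame('side'),cv2.COLOR_RGB2BGR)[150:300,140:340].repeat(4,0).repeat(4,1))"
```

```text
t 32.85 tcp [661.3 -33.7   7.6] F [-0.2 -0.9  0.7] w 0.25
ytool -98.2403749590991 rot [0.003, -0.002, 0.003] shift mm [  0.6  -0.  -15.7]
toolx [0.003, 0.003, -1.0]
shift in upright frame [  0.6  -0.1 -15.7]
```

View pics/s21.png

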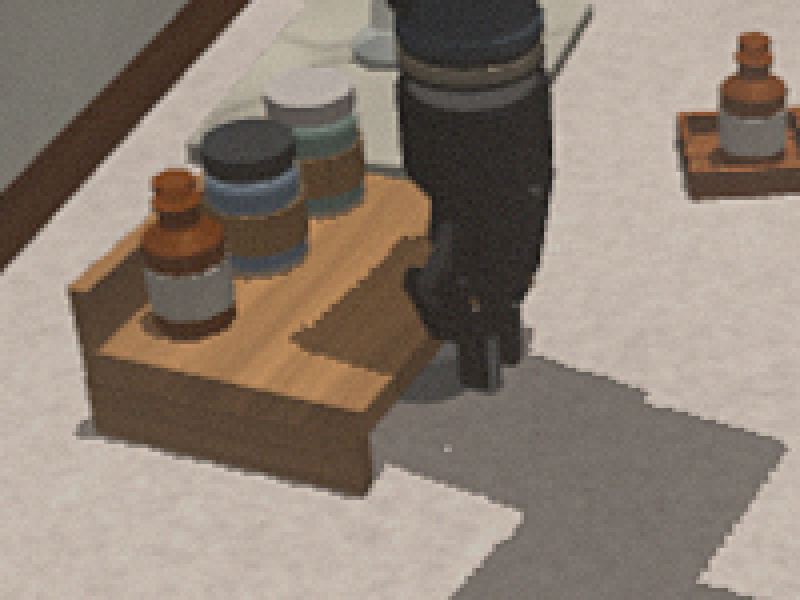

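{"op": "drive_tool", "data": {"moves": "0 0 0 0 0 -0.002 0.25;0 0 0 0 0 0 0.25"}}

```text
t: 33.15
tcp_pos: [663.3, -34.0, 7.6]
ee_rot: [-0.052, 0.706, -0.05, -0.704]
contact_force: [-0.8, -0.4, 0.3]
grip_width: 0.255
```

{"op": "drive_tool", "data": {"moves": "0 0 0 0 0 0.02 0.25;0 0 0 0 0 0.04 0.25;0 0 0 -0.03 0 0.04 0.25;0 0 0 -0.04 0 0.03 0.25;0 0 0 0 0 0 0.25"}}

```text
t: 33.78
tcp_pos: [532.9, -15.6, 78.2]
ee_rot: [-0.052, 0.708, -0.05, -0.702]
contact_force: [1.1, -0.3, 0.5]
grip_width: 0.25
```

```bash
python3 -c "
from h import *
go2((676.8,-35.9,7),-98.4)
wpic('w22')
for n in ['scene','side']: cv2.imwrite(f'pics/{n}22.png',cv2.cvtColor(grab_frame(n),cv2.COLOR_RGB2BGR))"
```

```text
t 33.77 tcp [532.9 -15.6  78.2] F [ 1.1 -0.3  0.5] w 0.25
ytool -98.25985209584657 rot [0.002, -0.008, 0.003] shift mm [  72.3   -0.4 -144.8]
toolx [0.008, 0.002, -1.0]
shift in upright frame [  71.2   -0.9 -145.4]
```

View pics/w22.png

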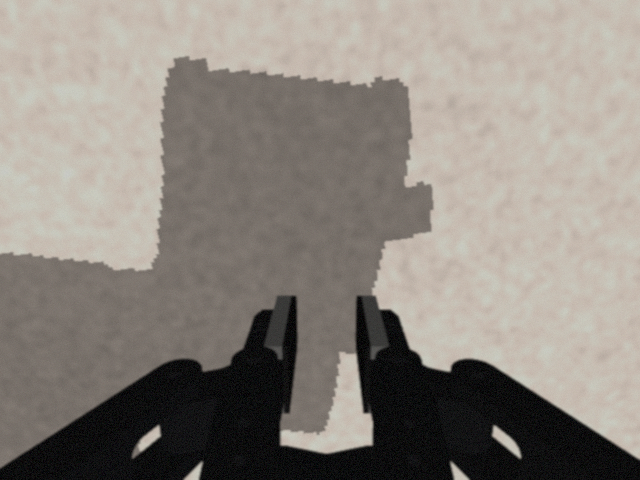

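View pics/scene22.png

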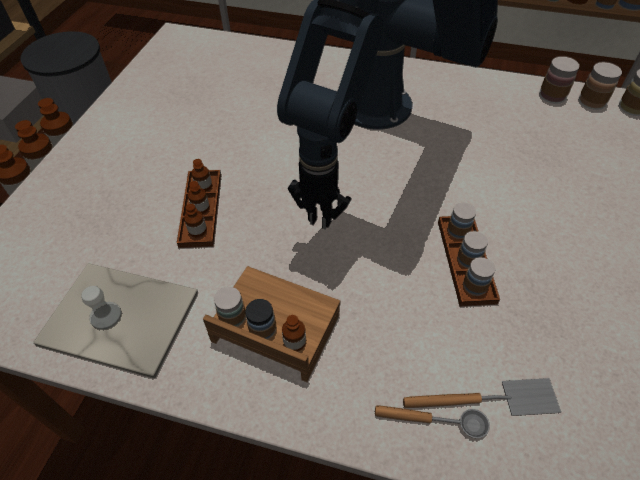

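View pics/side22.png

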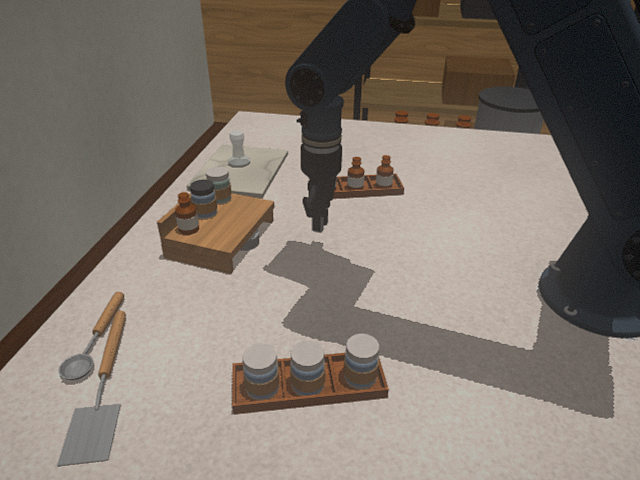

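```bash
python3 -c "
import cv2
im=cv2.imread('pics/side22.png')[200:270,210:310];cv2.imwrite('pics/sz.png',cv2.resize(im,None,fx=8,fy=8,interpolation=cv2.INTER_CUBIC))"
```

```text
(no output)
```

View pics/sz.png

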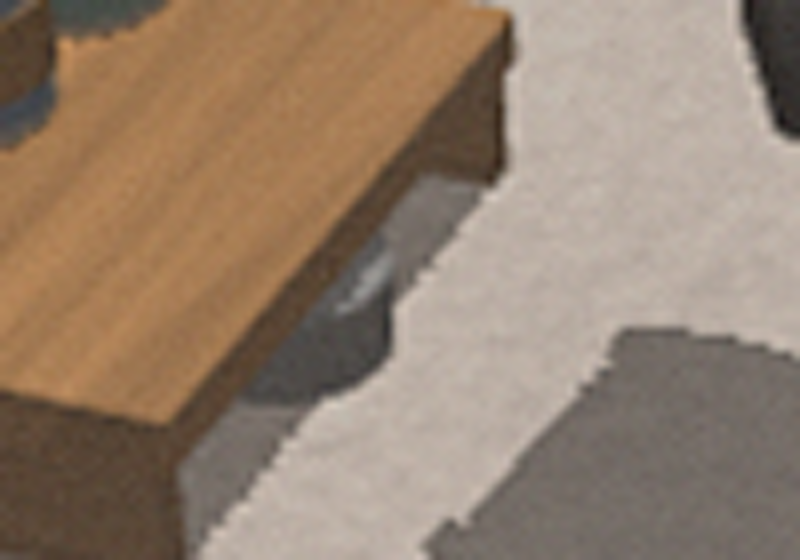

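```bash
python3 -c "
from h import *
for u in [(258.8,235),(259.2,236)]:
  T=cast('side',u,24);o,_=ray('side',u);d=(T-o)[:2];d/=np.linalg.norm(d);m=np.array([d[1],-d[0]])
  if m[0]<0:m=-m
  a=np.radians(-8.3);n=np.array([np.cos(a),np.sin(a)]);E=np.array([677.3,-36.4])
  t=((30)-m@(E-T[:2]))/(m@n);print(T,'s centre',t,'showing',30-t)
  print('side cast edge corners',cast('side',(150+247/2,130+145/2),54),cast('side',(150+165/2,130+250/2),54))
"
```

```text
[670.5 -36.1  24. ] s centre 26.72434226650238 showing 3.2756577334976207
side cast edge corners [ 661.3 -124.5   54. ] [685.2  81.4  54. ]
[668.6 -32.6  24. ] s centre 25.936487464372426 showing 4.063512535627574
side cast edge corners [ 661.3 -124.5   54. ] [685.2  81.4  54. ]
```

```bash
python3 -c "
from h import *
hand_in()
print(read_state()['t'])"
```

```text
the job is handed in; nothing more can be done
the job is handed in; nothing more can be done
```

The job is finished and handed in at about 34 s of the 128 s allowed. I did it in the order asked: jars, then bottles, then the tin.

- **Jars and bottles:** Both jars are in the end bays of the jar tray, and both bottles are in the near and middle bays of the bottle tray. I lowered each one until it touched the tray floor before releasing it; the contact force read at most about 33 N, with the first jar. The last scene view shows all four upright in their bays. The side view shows the same, except that the arm hid one bottle.
- **Kept jar and bottle:** I saw no movement in either. I checked this by eye in the pictures, not by measuring.
- **Tin:** I carried it just above the bench to the shelf, set its front edge under the board, and pushed it the rest of the way with the fingers. About 3–4 mm shows by the last side view, and about 5–7 mm by the finger position at the end of the push. Both are under a finger's breadth.
- **Arm:** It ended clear of everything.
- **Disagreements:** The cameras differed by up to about 6 mm on some positions, so I averaged them. The tool also leaned by up to about 2.5° during the jar moves, which I corrected before picking up the first bottle.

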